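# Refill the spring-lift coaster dispenser on the bar cart

### The job

Please refill the coaster dispenser: stack all the loose round coasters on its sprung plate, take the tamper and press the stack squarely and level down until the plate bottoms out and the catch holds it, then slide the brass cover in from the open end of its track until it clicks home. With the cover on, press the copper thumb pad so that the catch lets go and the stack springs up under the cover. Leave the tamper standing on its leather mat and do not disturb the jigger, rocks glass, citrus press or bitters bottle that stand around.

Things in the scene. Friction and masses are not known exactly. Their poses are not given: they have to be found in the camera images.
- dispenser: Fixed coaster dispenser: black base 116 x 100 x 18 mm, clear side panels and four brass posts (at x +-24.5, y +-29 mm) that guide the coasters with 4 mm to spare, brass track on top. Origin: centre of its underside; +x runs along the track from its open to its closed end, z up. Above z = 30 mm |y| < 24 mm is open front and back: fingers straddling a coaster along x fit in; along y the rails are in the way.
- track_mouth (a point): Open end of the track (58 mm before the dispenser's centre), midway between the rails, at the height of the two shelves on which the cover's underside slides (98 mm). From 12 mm further in, lips 7 to 11 mm above the shelves overhang the cover's edges right to the closed end, so the cover cannot be laid in from above; gap between the lips 72 mm. Mouth flared 3 mm to the sides and up. Side play 1.3 mm.
- follower (a joint): Travel of the sprung plate in m: 0 fully up (plate top 76 mm above the table), 0.040 bottomed out. The damped spring pushes up with some 4 N at the top and 9 N at the bottom; the catch adds 2 to 5 N near the bottom. Pressed past 0.038 and let go, it is held by the catch at about 0.036; otherwise it rises again. A 10 N push 1 cm off centre tips the plate by 2 degrees.
- plate_top (a point): Centre of the top face of the sprung plate, a brass disc 58 mm across; moves with it. Its z axis is the plate's normal.
- catch (a joint): Angle of the spring catch in rad: 0 at rest or holding, up to 0.35 with the thumb pad pressed; it lets the plate go at about 0.18. Springs back when let go; takes 1 to 2 N on the pad.
- thumb_pad (a point): Centre of the top of the copper thumb pad, 22 mm (along the dispenser's x) by 18 mm, which stands out from the dispenser's -y side, 115 mm from its centre and about 50 mm above the table. Pressing it down by some 13 to 18 mm swings the catch off the plate's pin.
- coaster1_c (a point): Centre of a round marble coaster with a brass band, 60 mm across, 12 mm thick, about 70 g; may be absent.
- coaster2_c (a point): Centre of a round marble coaster with a brass band, 60 mm across, 12 mm thick, about 70 g; may be absent.
- coaster3_c (a point): Centre of a round marble coaster with a brass band, 60 mm across, 12 mm thick, about 70 g; may be absent.
- coaster4_c (a point): Centre of a round marble coaster with a brass band, 60 mm across, 12 mm thick, about 70 g; may be absent.
- cover_knob (a point): Centre of the cover's wooden grip bar: 12 (cover's x) x 34 (y) x 22 mm high, 22 mm above the underside of the brass cover plate of 84 (x) x 81.6 (y) x 5 mm, over its centre; 140 g. The cover slides along its x axis, either way round. The last 22 mm need up to 10 N against two spring rollers, which click into notches in its edges when it is home: its centre over the dispenser's centre, at the end stop.
- tamper_handle (a point): Centre of the tamper's square walnut handle, 26 x 26 mm and 62 mm high, 66 mm above the tamper's flat underside. The tamper stands upright: steel foot 54 mm across and 12 mm thick, 97 mm high in all, about 340 g. z points up along its axis, x and y to the handle's flats.
- mat: Fixed brown leather mat for the tamper, 110 x 110 x 3 mm; origin: centre of its underside.
- jigger: Bystander: copper-coloured jigger, 42 mm across, 78 mm high; origin under its centre.
- rocks_glass: Bystander: clear rocks glass, 76 mm across, 90 mm high, upright; origin under its centre.
- citrus_press: Bystander: matte black citrus press with a lever, 150 mm high, standing behind the dispenser.
- bitters: Bystander: amber bitters bottle, 42 mm across, 119 mm high, beside the coasters.
- cover: The same cover, given at the centre of its underside; x along its slide, z up.
- tamper: The same tamper, given at the centre of its flat underside.
Mind the look-alikes: they are no part of the job. Leave any black look-alike of the part that bears coaster2_c alone.

How it is judged:
By the outcome, as a careful person would: the job done as asked, in the order asked, and still so for the second after the job is handed in, with the robot touching nothing.
Of coaster1, coaster2, coaster3, coaster4 only 2 to 4 are there at a start; the rules pass over those that are not, and their reading is None.
At some moment in a run one of tamper, cover may be knocked a few centimetres aside while the robot is not near it.
Once in a run the grip may slacken for a moment while it holds something.
It also fails if it takes over 210 s, if anything falls off the work surface, if the arm or the gripper's body presses on something with over 40 N, if the wrist force passes 120 N, or if a joint passes its speed limit or range.

### The arm

A 6-joint arm with a two-finger parallel gripper is mounted at the origin on the work surface. World frame = base frame: x ahead of the robot, y to its left, z up, the work surface at z = 0. Lengths are in m, angles in rad, forces in N, time in s.
With the tool pointing down it reaches from about 0.15 to 0.775 m from the base axis. Payload 6.1 kg.
Tool frame: the origin (TCP) lies at the very end of the fingers, on their centre line; the grasp point (between the pads) lies 19 mm behind it; z points along the fingers, y is the line along which they close (so a half turn about z gives the same grasp; the last joint's range is limited). The gripper opens to 85 mm and grips with 20 to 120 N. Pads are 22 mm wide; open, the fingers measure 114 mm over their backs; the gripper's body (76 mm by 85 mm) begins 54 mm behind the grasp point. The pads swing forward as they close: fully open they stand 13 mm farther back than shut.
Start: joints at [-1.148, 0.126, -0.04, 1.405, 0, 1.571], TCP at [0.215, -0.479, 0.231] pointing down, gripper open.
Joint ranges: [-2.72, 2.72], [-0.95, 1.95], [-1.27, 1.35], [-1.78, 2.02], [-1.46, 1.47], [-3.14, 3.14]. Speed limits (rad/s): [2.39, 2.39, 3.01, 3.14, 3.14, 3.14].

### API

Orientations are given as a unit quaternion [w, x, y, z].
In Python, from plant import r, cams, close_job gives the robot as it stands.
- The arm moves only by the tool jog_arm, never from a script. Its argument "deltas" is a list of rows, each an object with "gripper": the opening, from -1 (shut) to 1 (fully open); "delta_pos": the shift along the tool's x, y, z in m, a list of three; "yaw": the turn about the tool's z in rad. A call has 1 to 10 rows; each row is the pose to reach, as a shift and turn from the pose commanded when the call began, along the tool's axes at that moment; what a row does not reach only later rows make up. A row lasts 1/12 s, in which the tool goes at most 41.7 mm and 7.16 degrees, less where a joint would pass 70% of its speed; a pose out of reach is approached as far as the arm can. A call with a gripper value outside its range is refused whole. The fingers move at their own pace and stop on an object; "grip_force" is the grip in N (left out, the last holds). Time passes only in rows, so rows that repeat a pose let the fingers close. It gives the time, the measured TCP pose, the force, the opening and the grip force at its end, in the units of the state.
- r.get_state(): the state, without advancing time (a new reading comes with each control period).
- cams.read_camera(name): name is "side" or "top"; returns the picture (384x512x3 uint8, blue, green, red); there is no depth.
- cams.camera_model(name): a dict with "camera_matrix" (3x3 intrinsics, pixels), "T" (4x4, takes a point from camera to world coordinates). Camera axes: x right, y down, z forward; pixel columns grow to the right and rows downward; lengths in m; the calibration is good to about 2 mm. A picture is of the moment at which its call begins. camera_model takes no time and is no camera call.
- close_job(): hands the job in; it is judged then, once.
The state is a dict: "time": time; "q": joint angles; "qvel": joint speeds; "tau": joint torques, N m; "tcp_pos": TCP position; "tcp_rot": TCP orientation; "ft_force": force on the tool from outside, world axes, zero at the start; "torque": the same for the moment, N m; "grip_width": finger opening in m; "grasp_force": force on a finger pad.
Only numpy, scipy, OpenCV 4.12 (cv2) and the standard library are available. Lean on these libraries where they do the work, as an engineer would, in place of code of your own. Each camera call takes 0.05 s, during which the arm holds its last target. There are 200 camera calls.

## Working session

There is one attempt and no reset: what is moved stays moved. The work goes in short steps, Python scripts to look and compute and a tool call to move; the robot and the scene stay as the last step left them, time stands still between calls to the robot, and variables do not carry over. Pictures are saved under pics/ and viewed, at most 14 in all, crops included, and the job is handed in when it is done.

Besides the shell and the picture viewer there is one more tool, called after "Call:" by a JSON object that holds its "method" and its "body". jog_arm: Moves the arm, as the interface text tells. Its arguments: {"type":"object","properties":{"deltas":{"type":"array"},"grip_force":{"type":"number"}},"required":["deltas"]}

```bash
mkdir -p pics; ls
python3 - <<'E'
from plant import r,cams
import cv2
for n in("top","side"):
    cv2.imwrite(f"pics/{n}0.png",cams.read_camera(n)); m=cams.camera_model(n); print(n,m["camera_matrix"],m["T"])
s=r.get_state(); print(s)
E
```

```text
pics
top [[459.34738405   0.         256.04348806]
 [  0.         459.34738405 187.23575537]
 [  0.           0.           1.        ]] [[ 0.02268967 -0.99474689  0.09981885  0.40603531]
 [-0.999584   -0.02079453  0.01998558 -0.03552379]
 [-0.01780491 -0.10023079 -0.99480489  1.44048993]
 [ 0.          0.          0.          1.        ]]
side [[470.90380462   0.         252.63525749]
 [  0.         470.90380462 194.71416496]
 [  0.           0.           1.        ]] [[-0.90741479 -0.2661956   0.32517428  0.11069248]
 [-0.42023327  0.57193401 -0.70448243  0.93605766]
 [ 0.00155189 -0.77590682 -0.63084562  0.97305058]
 [ 0.          0.          0.          1.        ]]
{'time': 0.1, 'q': array([-1.14800598e+00,  1.26327085e-01, -4.04823872e-02,  1.40542691e+00,
       -7.15371417e-06,  1.57079605e+00]), 'qvel': array([-0.0010674 , -0.0013618 ,  0.00209175, -0.00209375,  0.00134862,
       -0.00028986]), 'tau': array([ 2.27613811e-03, -4.36906958e+01,  3.53605413e+01,  1.37880334e-02,
        4.07708853e-05, -5.39396453e-06]), 'tcp_pos': array([ 0.2152575 , -0.47843642,  0.23061374]), 'tcp_rot': array([-7.03249429e-04,  9.77738842e-01,  2.09824303e-01, -1.54576529e-04]), 'ft_force': array([-0.50539786, -0.04138672,  0.19416874]), 'torque': array([-0.06360746, -0.06707325,  0.03460818]), 'grasp_force': 0.0, 'grip_width': 0.08537699508704015}
```

View pics/top0.png

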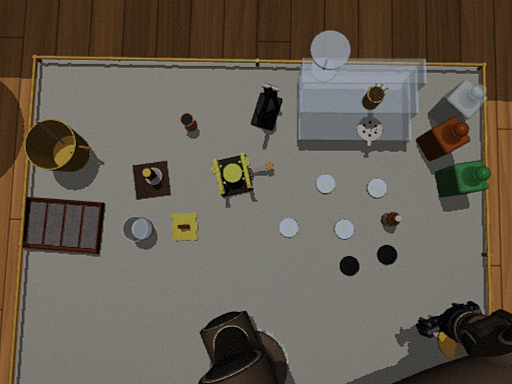

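View pics/side0.png

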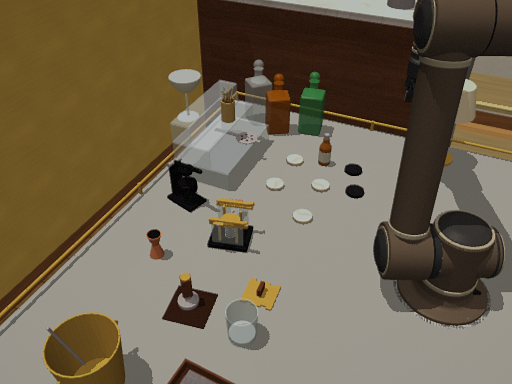

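```bash
cat > h.py <<'E'
import numpy as np,cv2
from plant import r,cams
def pix2w(n,uv,z):
    m=cams.camera_model(n);K=np.array(m["camera_matrix"]);T=np.array(m["T"])
    uv=np.atleast_2d(np.array(uv,float));d=(T[:3,:3]@np.linalg.inv(K)@np.c_[uv,np.ones(len(uv))].T).T
    o=T[:3,3];return o+d*((z-o[2])/d[:,2])[:,None]
def w2pix(n,p):
    m=cams.camera_model(n);K=np.array(m["camera_matrix"]);T=np.array(m["T"])
    p=np.atleast_2d(np.array(p,float));c=(p-T[:3,3])@T[:3,:3];q=c@K.T;return q[:,:2]/q[:,2:]
def tri(uvt,uvs):
    A=[];b=[]
    o=[];d=[]
    for n,uv in(("top",uvt),("side",uvs)):
        T=np.array(cams.camera_model(n)["T"]);p=pix2w(n,uv,0)[0];oo=T[:3,3];dd=(p-oo)/np.linalg.norm(p-oo);o.append(oo);d.append(dd)
    M=sum(np.eye(3)-np.outer(x,x) for x in d);v=sum((np.eye(3)-np.outer(x,x))@y for x,y in zip(d,o))
    return np.linalg.solve(M,v)
def blobs(n,mask,amin=30):
    k,l,s,c=cv2.connectedComponentsWithStats(mask.astype(np.uint8));return [(c[i].round(2),s[i]) for i in range(1,k) if s[i,4]>=amin]
def tool():
    s=r.get_state();w,x,y,z=s["tcp_rot"]
    from scipy.spatial.transform import Rotation as R
    return s,np.array(s["tcp_pos"]),R.from_quat([x,y,z,w]).as_matrix()
def go(target,ydir=None):
    """print tool-frame delta to reach world target and yaw so tool y lies along ydir (world angle, mod pi)"""
    s,p,Rm=tool();d=Rm.T@(np.array(target)-p);o=""
    if ydir is not None:
        a=np.array([np.cos(ydir),np.sin(ydir),0]);b=Rm.T@a;yaw=-np.arctan2(b[0],b[1]);o=(yaw+np.pi/2)%np.pi-np.pi/2
    print("t%.2f tcp"%s["time"],p.round(4),"delta",d.round(4),"yaw",o,"q6 %.2f"%s["q"][5])
E
python3 - <<'E'
from h import *
t=cv2.imread("pics/top0.png");h=cv2.cvtColor(t,cv2.COLOR_BGR2HSV);H,S,V=cv2.split(h)
w=(S<40)&(V>165)
print("white");
for c,s in blobs("top",w,80):
    print(c,s, pix2w("top",c,.012).round(4))
print("yellow")
for c,s in blobs("top",(H>18)&(H<34)&(S>120)&(V>110),25): print(c,s,pix2w("top",c,.1).round(4))
a=cv2.resize(t[140:250,120:285],None,fx=4.8,fy=4.8,interpolation=cv2.INTER_CUBIC);cv2.imwrite("pics/c1.png",a)
s=cv2.imread("pics/side0.png")
cv2.imwrite("pics/c2.png",cv2.resize(s[180:340,140:340],None,fx=3.7,fy=3.7,interpolation=cv2.INTER_CUBIC))
E
```

```text
white
[321.61  73.2 ] [312  63  23  18 228] [[ 0.9202 -0.2082  0.012 ]]
[366.85  78.67] [330  75  76   8 289] [[ 0.9045 -0.3522  0.012 ]]
[325.14 183.23] [317 175  18  18 181] [[ 0.5664 -0.2221  0.012 ]]
[378.5  184.56] [369 179  17  16 122] [[ 0.5657 -0.3878  0.012 ]]
[287.92 227.14] [280 219  17  18 194] [[ 0.4273 -0.1083  0.012 ]]
[344.45 229.01] [335 220  18  18 191] [[ 0.4255 -0.2827  0.012 ]]
yellow
[ 79.4  152.21] [   9   55  293  329 1477] [[0.6343 0.5196 0.1   ]]
[467.75  67.45] [426  62  61  25 134] [[ 0.9133 -0.6328  0.1   ]]
[485.43 134.13] [484 102   4  65 134] [[ 0.7116 -0.6797  0.1   ]]
[245.43 168.91] [239 153  14  35 168] [[0.5941 0.0239 0.1   ]]
[217.4 174.9] [211 159  14  36 156] [[0.5747 0.1061 0.1   ]]
[232.01 172.53] [223 164  19  18 277] [[0.5826 0.0632 0.1   ]]
[146.2  172.12] [142 168   9   9  56] [[0.5786 0.3171 0.1   ]]
[488.44 251.16] [486 189   6 126 267] [[ 0.3703 -0.6791  0.1   ]]
[184.45 226.37] [172 213  26  28 575] [[0.4215 0.1976 0.1   ]]
[442.02 336.46] [439 332   8  10  50] [[ 0.1286 -0.5428  0.1   ]]
```

View pics/c1.png

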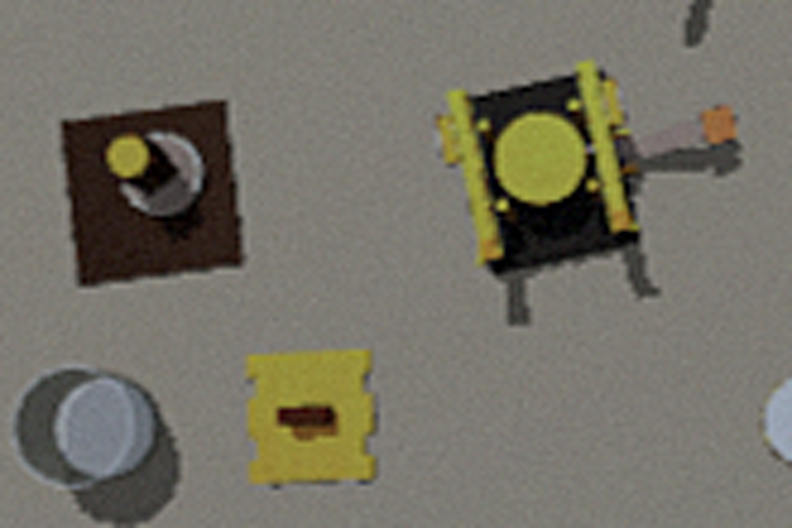

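View pics/c2.png

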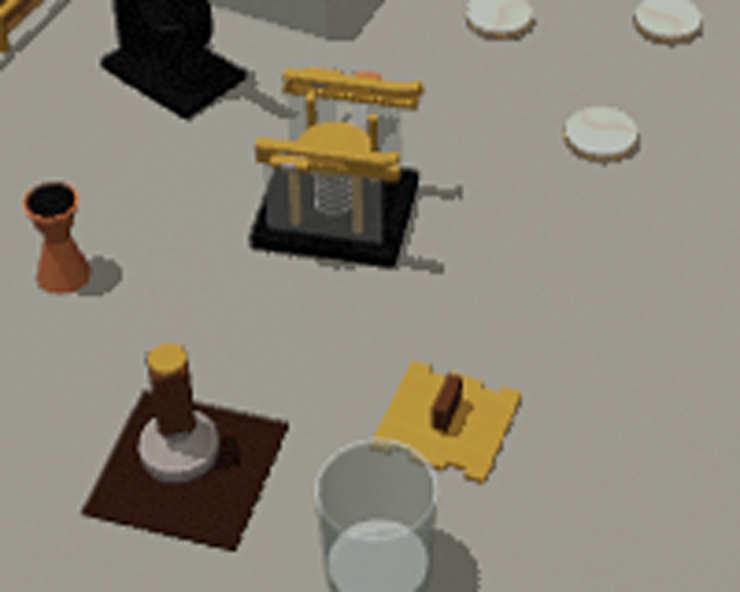

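The top view shows four white marble coasters at (325,183), (377,188), (288,227) and (344,229). The two black discs at (349,266) and (387,254) are look-alikes, so I leave them alone. The dispenser is at (232,173) with its open end toward the robot (image bottom) and the pad at (269,167). The tamper is at about (152,176) and the cover at (184,226), with its bar running across the image.

```bash
cat > meas.py <<'E'
from h import *
def hsv(n,img=None):
    img=cams.read_camera(n) if img is None else img
    return img,cv2.split(cv2.cvtColor(img,cv2.COLOR_BGR2HSV))
def ang(rect_pts): pass
def disp(t):
    img,(H,S,V)=hsv("top",t)
    y=((H>18)&(H<34)&(S>120)&(V>110))
    for c,s in blobs("top",y,100):
        if 200<c[0]<260 and 140<c[1]<210:
            print("yel",c,s[4],pix2w("top",c,.076).round(4)[0],pix2w("top",c,.109).round(4)[0])
    l=cv2.connectedComponents(y.astype(np.uint8))[1]
    for u,v in((245,169),(217,175)):
        ids=np.unique(l[v-8:v+8,u-4:u+5]);
        for i in ids:
            P=np.argwhere(l==i)[:,::-1]
            if i and len(P)>100:
                W=pix2w("top",P,.109)[:,:2];a,b,vt=np.linalg.svd(W-W.mean(0),full_matrices=False);d=vt[0]*np.sign(vt[0,0]);print("rail yaw",np.degrees(np.arctan2(d[1],d[0])))
    k=(V<45);k[:140]=0;k[215:]=0;k[:,:200]=0;k[:,265:]=0
    k=cv2.morphologyEx((k|y).astype(np.uint8),cv2.MORPH_CLOSE,np.ones((3,3)));k[:145]=0;k[205:]=0;k[:,:205]=0;k[:,262:]=0
    o=((H>4)&(H<18)&(S>110)&(V>120));o[:150]=0;o[185:]=0;o[:,:258]=0;o[:,285:]=0
    for c,s in blobs("top",o,8): print("pad",c,s[4],pix2w("top",c,.05).round(4)[0])
def cover(t):
    img,(H,S,V)=hsv("top",t)
    y=((H>15)&(H<36)&(S>110)&(V>90)).astype(np.uint8);y[:200]=0;y[260:]=0;y[:,:140]=0;y[:,240:]=0
    y=cv2.morphologyEx(y,cv2.MORPH_CLOSE,np.ones((9,9)));cs=max(cv2.findContours(y,0,2)[0],key=cv2.contourArea)
    W=pix2w("top",cs[:,0],.005)[:,:2];(c,sz,a)=cv2.minAreaRect((W*1000).astype(np.float32))
    m=cv2.moments(y,True);print("cover rect",np.round(c,1),np.round(sz,1),a,"mom",pix2w("top",(m["m10"]/m["m00"],m["m01"]/m["m00"]),.005).round(4)[0])
def coasters(t):
    img,(H,S,V)=hsv("top",t)
    bg=cv2.medianBlur(img,3).astype(int)
    for (u,v) in((325,183),(377,188),(288,227),(344,229)):
        roi=img[v-16:v+17,u-16:u+17].astype(float);ref=np.median(np.r_[roi[0],roi[-1],roi[:,0],roi[:,-1]],0)
        d=np.abs(roi-ref).max(2);m=((d>38)&(roi.max(2)>110)).astype(np.uint8)
        m=cv2.morphologyEx(m,cv2.MORPH_CLOSE,np.ones((5,5)));
        k,l,s,c=cv2.connectedComponentsWithStats(m);i=1+np.argmax(s[1:,4]);cc=c[i]+[u-16,v-16]
        cs=max(cv2.findContours(m,0,2)[0],key=cv2.contourArea);e=cv2.minEnclosingCircle(cs)
        print("coaster",cc.round(2),s[i],pix2w("top",cc,.009).round(4)[0],"circ",np.round(np.array(e[0])+[u-16,v-16],1),round(e[1],1))
def coasters_side(img):
    _,(H,S,V)=hsv("side",img);m=((S<45)&(V>165)).astype(np.uint8);m[:145]=0;m[235:]=0;m[:,:255]=0;m[:,340:]=0
    for c,s in blobs("side",m,60):print("side",c,s,pix2w("side",c,.012).round(4)[0])
def tamper(t,s=None):
    img,(H,S,V)=hsv("top",t)
    for c,q in blobs("top",((H>18)&(H<34)&(S>120)&(V>110))[140:210,110:190],15):
        c=c+[110,140];print("tamper cap",c,q[4],pix2w("top",c,.097).round(4)[0])
    if s is not None:
        _,(H,S,V)=hsv("side",s)
        for c,q in blobs("side",((H>12)&(H<34)&(S>120)&(V>110))[255:305,165:225],15):
            c=c+[165,255];print("side cap",c,q[4],pix2w("side",c,.097).round(4)[0])
E
python3 - <<'E'
from meas import *
t=cv2.imread("pics/top0.png");s=cv2.imread("pics/side0.png")
disp(t);cover(t);coasters(t);coasters_side(s);tamper(t,s)
E
```

```text
yel [245.43 168.91] 168 [0.5975 0.025  0.076 ] [0.5929 0.0235 0.109 ]
yel [217.4 174.9] 156 [0.5777 0.1086 0.076 ] [0.5735 0.1051 0.109 ]
yel [232.01 172.53] 277 [0.5857 0.065  0.076 ] [0.5814 0.0625 0.109 ]
rail yaw 12.368354877846356
rail yaw 89.06090577216543
rail yaw 16.2927493376428
pad [269.28 165.56] 39 [ 0.613  -0.0465  0.05  ]
cover rect [423.  214.8] [83.3 80.8] 4.301177024841309 mom [0.4224 0.2145 0.005 ]
coaster [325.37 183.21] [  8   8  18  18 260] [ 0.5669 -0.2232  0.009 ] circ [325.5 183.2] 9.1
coaster [376.95 187.42] [  7   7  19  18 264] [ 0.557  -0.3837  0.009 ] circ [377.1 187.1] 9.4
coaster [288.33 227.18] [  8   7  18  19 263] [ 0.4273 -0.1097  0.009 ] circ [288.3 227.1] 9.2
coaster [344.09 228.65] [  7   7  19  19 275] [ 0.4266 -0.2821  0.009 ] circ [344.1 228.8] 9.4
side [294.44 158.24] [287 154  16  10 127] [ 0.5574 -0.3879  0.012 ]
side [274.42 182.27] [266 177  18  11 153] [ 0.5677 -0.2278  0.012 ]
side [320.17 183.49] [312 179  18  10 151] [ 0.4269 -0.286   0.012 ]
side [302.  214.5] [293 209  19  12 192] [ 0.4278 -0.1137  0.012 ]
tamper cap [146.2  172.12] 56 [0.579  0.3179 0.097 ]
side cap [184.62 276.5 ] 66 [0.5797 0.3132 0.097 ]
```

Run:
```python
from h import *
go((.427,-.112,.15),.239)
```

```text
t0.10 tcp [ 0.2153 -0.4784  0.2306] delta [ 0.3435 -0.2472  0.081 ] yaw -1.3870058875074542 q6 1.57
```

Call:
{"method": "jog_arm", "body": {"deltas": [{"gripper": 1,"delta_pos": [0.343,-0.247,0.04],"yaw": -1.387},{"gripper": 1,"delta_pos": [0.343,-0.247,0.04],"yaw": -1.387},{"gripper": 1,"delta_pos": [0.343,-0.247,0.04],"yaw": -1.387},{"gripper": 1,"delta_pos": [0.343,-0.247,0.04],"yaw": -1.387},{"gripper": 1,"delta_pos": [0.343,-0.247,0.04],"yaw": -1.387},{"gripper": 1,"delta_pos": [0.343,-0.247,0.04],"yaw": -1.387},{"gripper": 1,"delta_pos": [0.343,-0.247,0.04],"yaw": -1.387},{"gripper": 1,"delta_pos": [0.343,-0.247,0.04],"yaw": -1.387},{"gripper": 1,"delta_pos": [0.343,-0.247,0.04],"yaw": -1.387},{"gripper": 1,"delta_pos": [0.343,-0.247,0.04],"yaw": -1.387}], "grip_force": 40}}

```text
time: 0.93
tcp_pos: [0.4232, -0.1175, 0.1918]
tcp_rot: [0.0, 0.668, 0.744, -0.0]
ft_force: [0.8, -0.9, -0.7]
grip_width: 0.0854
grasp_force: 0.0
```

Run:
```python
from h import *
go((.427,-.112,.06),.239)
```

```text
t0.93 tcp [ 0.4232 -0.1175  0.1918] delta [0.0051 0.0044 0.1317] yaw -0.13087184649014816 q6 1.19
```

Call:
{"method": "jog_arm", "body": {"deltas": [{"gripper": 1,"delta_pos": [0.005,0.004,0.04],"yaw": -0.131},{"gripper": 1,"delta_pos": [0.005,0.004,0.08],"yaw": -0.131},{"gripper": 1,"delta_pos": [0.005,0.004,0.12],"yaw": -0.131},{"gripper": 1,"delta_pos": [0.005,0.004,0.13],"yaw": -0.131},{"gripper": 1,"delta_pos": [0.005,0.004,0.13],"yaw": -0.131},{"gripper": 1,"delta_pos": [0.005,0.004,0.13],"yaw": -0.131}]}}

```text
time: 1.43
tcp_pos: [0.4265, -0.1144, 0.0629]
tcp_rot: [-0.0, 0.62, 0.784, -0.0]
ft_force: [-0.2, -0.4, 0.3]
grip_width: 0.0853
grasp_force: 0.0
```

Run:
```python
from h import *
go((.427,-.112,.005),.239)
t=cams.read_camera("top");s=cams.read_camera("side")
cv2.imwrite("pics/a.png",np.hstack([cv2.resize(t[190:265,250:330],(400,375),interpolation=2),cv2.resize(s[160:260,250:350],(375,375),interpolation=2)]))
```

```text
t1.43 tcp [ 0.4265 -0.1144  0.0629] delta [0.0022 0.0011 0.0579] yaw -0.006441124830041778 q6 1.08
```

View pics/a.png

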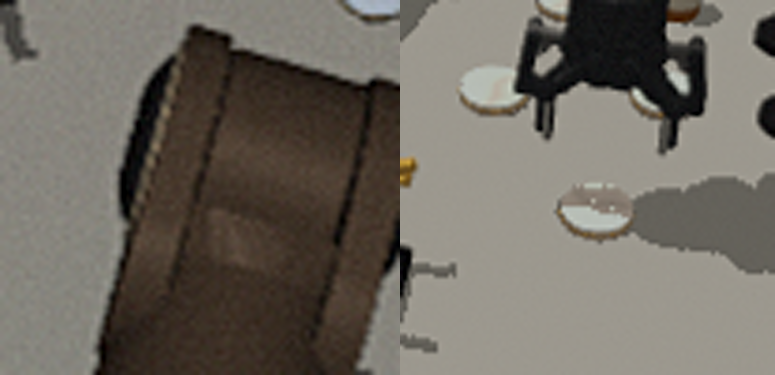

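The picture shows the open fingers either side of the coaster (side view, crop 595,210).

Call:
{"method": "jog_arm", "body": {"deltas": [{"gripper": 1,"delta_pos": [0.002,0.001,0.03],"yaw": 0},{"gripper": 1,"delta_pos": [0.002,0.001,0.052],"yaw": 0},{"gripper": 1,"delta_pos": [0.002,0.001,0.058],"yaw": 0},{"gripper": 1,"delta_pos": [0.002,0.001,0.058],"yaw": 0},{"gripper": 1,"delta_pos": [0.002,0.001,0.058],"yaw": 0}]}}

```text
time: 1.95
tcp_pos: [0.4279, -0.1125, 0.0056]
tcp_rot: [0.001, 0.62, 0.784, 0.0]
ft_force: [0.3, -0.3, -0.2]
grip_width: 0.0853
grasp_force: 0.0
```

Call:
{"method": "jog_arm", "body": {"deltas": [{"gripper": -1,"delta_pos": [0,0,0],"yaw": 0},{"gripper": -1,"delta_pos": [0,0,0],"yaw": 0},{"gripper": -1,"delta_pos": [0,0,0],"yaw": 0},{"gripper": -1,"delta_pos": [0,0,0],"yaw": 0},{"gripper": -1,"delta_pos": [0,0,0],"yaw": 0}], "grip_force": 40}}

```text
time: 2.37
tcp_pos: [0.4281, -0.1124, 0.0062]
tcp_rot: [0.001, 0.62, 0.784, 0.001]
ft_force: [-2.1, 0.6, 11.7]
grip_width: 0.0564
grasp_force: 39.9
```

Call:
{"method": "jog_arm", "body": {"deltas": [{"gripper": -1,"delta_pos": [0,0,-0.03],"yaw": 0},{"gripper": -1,"delta_pos": [0,0,-0.06],"yaw": 0},{"gripper": -1,"delta_pos": [0,0,-0.06],"yaw": 0},{"gripper": -1,"delta_pos": [0,0,-0.06],"yaw": 0}]}}

```text
time: 2.7
tcp_pos: [0.4288, -0.1125, 0.0664]
tcp_rot: [0.002, 0.62, 0.784, 0.001]
ft_force: [-0.6, 0.2, -0.4]
grip_width: 0.0074
grasp_force: 0.0
```

Run:
```python
from h import *
s=cams.read_camera("side")
print(r.get_state())
cv2.imwrite("pics/b.png",cv2.resize(s[140:240,250:350],(600,600),interpolation=2))
```

```text
{'time': 2.75, 'q': array([-2.56628862e-01,  2.59741457e-02, -5.19373770e-01,  1.02293934e+00,
        2.17224698e-05,  1.08118355e+00]), 'qvel': array([-1.03672933e-03,  2.14081174e-02, -3.38829794e-02, -5.83852302e-03,
        3.04701946e-04,  1.29071719e-05]), 'tau': array([-2.45993950e-03, -3.58056486e+01,  3.42027676e+01,  3.66603315e-02,
       -2.01840089e-04, -5.50693665e-05]), 'tcp_pos': array([ 0.42768878, -0.11222534,  0.06501334]), 'tcp_rot': array([1.14506855e-03, 6.20127778e-01, 7.84499818e-01, 5.12640433e-04]), 'ft_force': array([-0.4915331 , -0.08697288, -0.63830397]), 'torque': array([-0.03235304,  0.02241199,  0.0582315 ]), 'grasp_force': 0.0, 'grip_width': 0.0004067451703049628}
```

View pics/b.png

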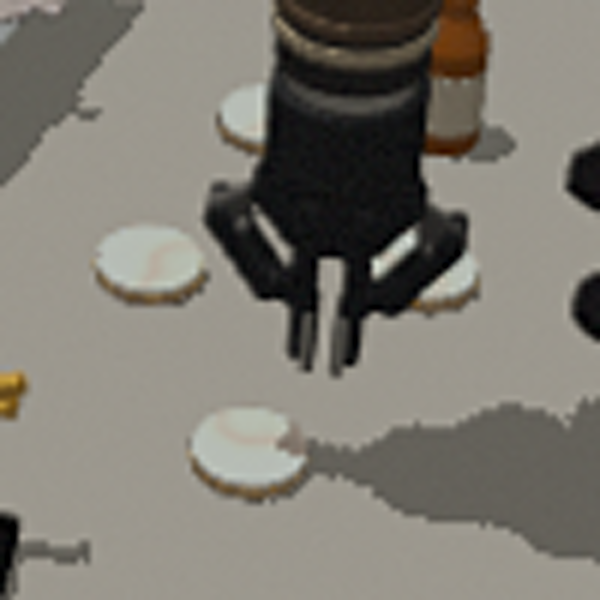

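The picture shows the grip slipped off the coaster's edge because the tips were too high. The coaster now lies at about (291,215) in the side view, so I re-measure it and grip lower.

Run:
```python
from meas import *
s=cams.read_camera("side")
_,(H,S,V)=hsv("side",s);m=((S<45)&(V>165)).astype(np.uint8);
for c,q in blobs("side",m[200:230,275:320],60):
    c=c+[275,200];p=pix2w("side",c,.012)[0];print(c,q,p);go((p[0],p[1]+.002,.06),.239)
coasters_side(s)
```

```text
[290.27 213.74] [  7   8  19  13 175] [ 0.46182828 -0.10176635  0.012     ]
t2.80 tcp [ 0.4269 -0.112   0.064 ] delta [0.0038 0.0368 0.0041] yaw -0.005991634911484356 q6 1.08
side [274.45 182.3 ] [266 177  18  11 152] [ 0.5676 -0.2277  0.012 ]
side [290.27 213.74] [282 208  19  13 175] [ 0.4618 -0.1018  0.012 ]
```

Call:
{"method": "jog_arm", "body": {"deltas": [{"gripper": 1,"delta_pos": [0.004,0.035,0],"yaw": 0},{"gripper": 1,"delta_pos": [0.004,0.035,0],"yaw": 0},{"gripper": 1,"delta_pos": [0.004,0.035,0],"yaw": 0},{"gripper": 1,"delta_pos": [0.004,0.035,0.0],"yaw": 0},{"gripper": 1,"delta_pos": [0.004,0.035,0.03],"yaw": 0},{"gripper": 1,"delta_pos": [0.004,0.035,0.05],"yaw": 0},{"gripper": 1,"delta_pos": [0.004,0.035,0.063],"yaw": 0},{"gripper": 1,"delta_pos": [0.004,0.035,0.067],"yaw": 0},{"gripper": 1,"delta_pos": [0.004,0.035,0.067],"yaw": 0},{"gripper": 1,"delta_pos": [0.004,0.035,0.067],"yaw": 0}]}}

```text
time: 3.63
tcp_pos: [0.4597, -0.1002, -0.0027]
tcp_rot: [-0.0, 0.62, 0.784, -0.0]
ft_force: [0.0, 0.6, -0.0]
grip_width: 0.0852
grasp_force: 0.0
```

Call:
{"method": "jog_arm", "body": {"deltas": [{"gripper": 0.3,"delta_pos": [0,0,0],"yaw": 0},{"gripper": -1,"delta_pos": [0,0,0],"yaw": 0},{"gripper": -1,"delta_pos": [0,0,0],"yaw": 0},{"gripper": -1,"delta_pos": [0,0,0],"yaw": 0},{"gripper": -1,"delta_pos": [0,0,0],"yaw": 0}]}}

```text
time: 4.05
tcp_pos: [0.4608, -0.1003, -0.0015]
tcp_rot: [0.001, 0.62, 0.785, 0.0]
ft_force: [-1.6, -0.0, 6.3]
grip_width: 0.0578
grasp_force: 41.6
```

Call:
{"method": "jog_arm", "body": {"deltas": [{"gripper": -1,"delta_pos": [0,0,-0.003],"yaw": 0},{"gripper": -1,"delta_pos": [0,0,-0.006],"yaw": 0},{"gripper": -1,"delta_pos": [0,0,-0.01],"yaw": 0},{"gripper": -1,"delta_pos": [0,0,-0.015],"yaw": 0},{"gripper": -1,"delta_pos": [0,0,-0.02],"yaw": 0},{"gripper": -1,"delta_pos": [0,0,-0.02],"yaw": 0},{"gripper": -1,"delta_pos": [0,0,-0.02],"yaw": 0}]}}

```text
time: 4.63
tcp_pos: [0.4604, -0.1001, 0.0175]
tcp_rot: [0.0, 0.62, 0.785, 0.0]
ft_force: [1.2, -0.9, -0.7]
grip_width: 0.0582
grasp_force: 42.8
```

Call:
{"method": "jog_arm", "body": {"deltas": [{"gripper": -1,"delta_pos": [0,0,-0.03],"yaw": 0},{"gripper": -1,"delta_pos": [0,0,-0.065],"yaw": 0},{"gripper": -1,"delta_pos": [0,0,-0.1],"yaw": 0},{"gripper": -1,"delta_pos": [0,0,-0.13],"yaw": 0},{"gripper": -1,"delta_pos": [0,0,-0.133],"yaw": 0},{"gripper": -1,"delta_pos": [0,0,-0.133],"yaw": 0},{"gripper": -1,"delta_pos": [0,0,-0.133],"yaw": 0}]}}

```text
time: 5.22
tcp_pos: [0.4598, -0.1, 0.1493]
tcp_rot: [-0.0, 0.62, 0.785, -0.0]
ft_force: [-0.6, 0.1, -1.4]
grip_width: 0.058
grasp_force: 43.4
```

Run:
```python
from h import *
s,p,R=tool();print(s["grip_width"],p,R.round(3))
print(w2pix("side",p))
c=w2pix("side",p)[0].astype(int)
im=cams.read_camera("side");cv2.imwrite("pics/c.png",cv2.resize(im[c[1]-50:c[1]+40,c[0]-50:c[0]+50],(780,702)[0:2] if 0 else (660,594),interpolation=2))
go((.5857,.063,.15),.239)
```

```text
0.057958269111754425 [ 0.45978201 -0.0999982   0.14926016] [[-0.231  0.973 -0.001]
 [ 0.973  0.231  0.   ]
 [ 0.    -0.001 -1.   ]]
[[293.17188473 178.71992867]]
t5.27 tcp [ 0.4592 -0.0999  0.1485] delta [ 0.1293  0.1606 -0.0017] yaw -0.005991839489361661 q6 1.12
```

View pics/c.png

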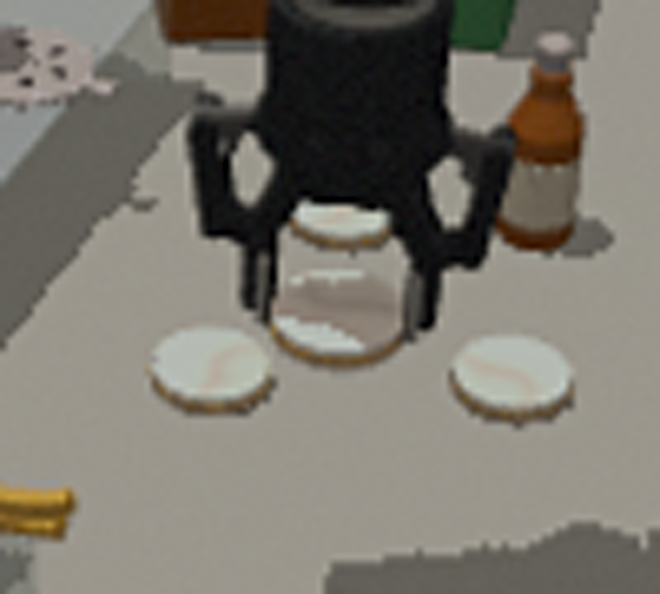

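The held coaster is level between the fingers, at about (340,317) in the crop. Next I carry it over the dispenser.

Call:
{"method": "jog_arm", "body": {"deltas": [{"gripper": -1,"delta_pos": [0.026,0.032,0],"yaw": 0},{"gripper": -1,"delta_pos": [0.052,0.064,0],"yaw": 0},{"gripper": -1,"delta_pos": [0.078,0.097,0],"yaw": 0},{"gripper": -1,"delta_pos": [0.104,0.129,0],"yaw": 0},{"gripper": -1,"delta_pos": [0.122,0.151,0],"yaw": 0},{"gripper": -1,"delta_pos": [0.129,0.161,0],"yaw": -0.006},{"gripper": -1,"delta_pos": [0.129,0.161,0],"yaw": -0.006},{"gripper": -1,"delta_pos": [0.129,0.161,0],"yaw": -0.006},{"gripper": -1,"delta_pos": [0.129,0.161,0],"yaw": -0.006}]}}

```text
time: 6.02
tcp_pos: [0.5857, 0.0617, 0.149]
tcp_rot: [-0.001, 0.618, 0.786, -0.001]
ft_force: [0.6, -0.6, -1.5]
grip_width: 0.058
grasp_force: 43.5
```

Run:
```python
from h import *
go((.5857,.063,.077),.239)
im=cams.read_camera("side");cv2.imwrite("pics/d.png",cv2.resize(im[155:255,180:290],(660,600),interpolation=2))
```

```text
t6.02 tcp [0.5857 0.0617 0.149 ] delta [0.0013 0.0005 0.072 ] yaw -0.0007797137238318985 q6 1.44
```

View pics/d.png

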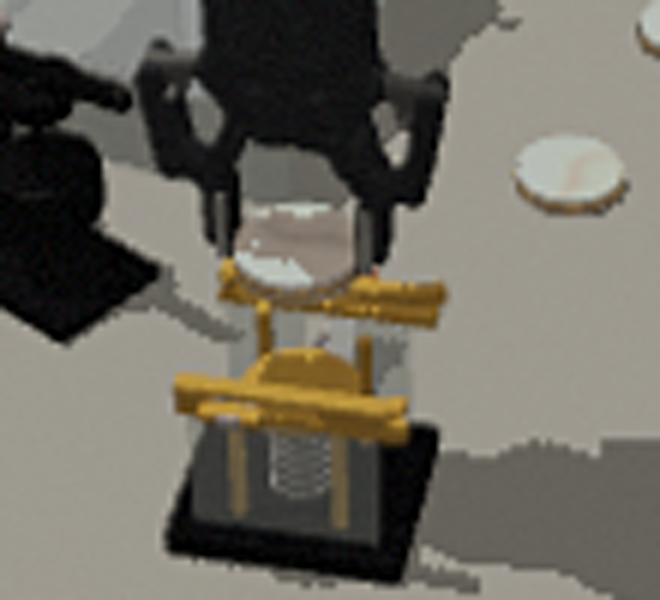

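Run:
```python
from h import *
print(w2pix("side",[(.5857,.0617,.155),(.5857,.0617,.076)]), w2pix("side",[(.5857,.0617,.155),(.5857,.0617,.076)])*6-[180*6,155*6])
s=cv2.imread("pics/side0.png")
H,S,V=cv2.split(cv2.cvtColor(s,cv2.COLOR_BGR2HSV));y=(H>12)&(H<34)&(S>110)&(V>90)
for v in range(210,224):
    x=np.where(y[v,210:260])[0]+210;print(v,x.min() if len(x) else 0,x.max() if len(x) else 0,len(x))
```

```text
[[228.89258234 197.71977802]
 [229.73483405 219.20775229]] [[293.35549402 256.3186681 ]
 [298.40900429 385.24651374]]
210 223 224 2
211 223 241 4
212 223 241 4
213 223 240 10
214 223 240 15
215 223 240 17
216 222 241 20
217 210 241 24
218 210 240 31
219 210 241 32
220 210 240 31
221 210 247 36
222 210 247 37
223 210 247 38
```

Call:
{"method": "jog_arm", "body": {"deltas": [{"gripper": -1,"delta_pos": [0,-0.0005,0.02],"yaw": 0},{"gripper": -1,"delta_pos": [0,-0.0005,0.04],"yaw": 0},{"gripper": -1,"delta_pos": [0,-0.0005,0.055],"yaw": 0},{"gripper": -1,"delta_pos": [0,-0.0005,0.065],"yaw": 0},{"gripper": -1,"delta_pos": [0,-0.0005,0.07],"yaw": 0},{"gripper": -1,"delta_pos": [0,-0.0005,0.072],"yaw": 0},{"gripper": -1,"delta_pos": [0,-0.0005,0.072],"yaw": 0},{"gripper": -1,"delta_pos": [0,-0.0005,0.072],"yaw": 0}]}}

```text
time: 6.73
tcp_pos: [0.5869, 0.0623, 0.079]
tcp_rot: [0.0, 0.618, 0.786, 0.0]
ft_force: [0.0, 0.5, -0.1]
grip_width: 0.058
grasp_force: 43.5
```

Call:
{"method": "jog_arm", "body": {"deltas": [{"gripper": -1,"delta_pos": [0,0,0.001],"yaw": 0},{"gripper": -1,"delta_pos": [0,0,0.001],"yaw": 0},{"gripper": 0.6,"delta_pos": [0,0,0.001],"yaw": 0},{"gripper": 0.7,"delta_pos": [0,0,0.001],"yaw": 0},{"gripper": 0.8,"delta_pos": [0,0,0.001],"yaw": 0},{"gripper": 0.8,"delta_pos": [0,0,-0.02],"yaw": 0},{"gripper": 0.8,"delta_pos": [0,0,-0.05],"yaw": 0},{"gripper": 1,"delta_pos": [0,0,-0.08],"yaw": 0},{"gripper": 1,"delta_pos": [0,0,-0.1],"yaw": 0}]}}

```text
time: 7.48
tcp_pos: [0.587, 0.0626, 0.181]
tcp_rot: [0.001, 0.618, 0.786, 0.001]
ft_force: [1.5, -0.1, 0.2]
grip_width: 0.0856
grasp_force: 0.0
```

Run:
```python
from meas import *
s=cams.read_camera("side");coasters_side(s)
_,(H,S,V)=hsv("side",s);m=((S<45)&(V>165)).astype(np.uint8)
for c,q in blobs("side",m[195:240,205:260],20): print("onplate",c+[205,195],q)
print(w2pix("side",[(.5857,.062,.088)]))
print(r.get_state()["time"])
# next: coaster B
p=(.567,-.2252);go((p[0],p[1],.12),.239)
```

```text
side [294.44 158.24] [287 154  16  10 127] [ 0.5574 -0.3879  0.012 ]
side [274.42 182.27] [266 177  18  11 153] [ 0.5677 -0.2278  0.012 ]
side [320.17 183.49] [312 179  18  10 151] [ 0.4269 -0.286   0.012 ]
onplate [226.24 217.14] [14 17 19  8 37]
[[229.56261847 216.11179123]]
7.5333
t7.53 tcp [0.5884 0.0628 0.1847] delta [-0.2746 -0.0895  0.0643] yaw 8.104807261322122e-05 q6 1.44
```

Call:
{"method": "jog_arm", "body": {"deltas": [{"gripper": 1,"delta_pos": [-0.039,-0.0125,0],"yaw": 0},{"gripper": 1,"delta_pos": [-0.078,-0.025,0],"yaw": 0},{"gripper": 1,"delta_pos": [-0.117,-0.038,0],"yaw": 0},{"gripper": 1,"delta_pos": [-0.156,-0.051,0.01],"yaw": 0},{"gripper": 1,"delta_pos": [-0.195,-0.064,0.02],"yaw": 0},{"gripper": 1,"delta_pos": [-0.234,-0.076,0.04],"yaw": 0},{"gripper": 1,"delta_pos": [-0.265,-0.087,0.064],"yaw": 0},{"gripper": 1,"delta_pos": [-0.275,-0.089,0.064],"yaw": 0},{"gripper": 1,"delta_pos": [-0.275,-0.089,0.064],"yaw": 0},{"gripper": 1,"delta_pos": [-0.275,-0.089,0.064],"yaw": 0}]}}

```text
time: 8.37
tcp_pos: [0.5649, -0.2259, 0.114]
tcp_rot: [-0.0, 0.618, 0.786, 0.0]
ft_force: [-0.6, 0.1, -0.1]
grip_width: 0.0854
grasp_force: 0.0
```

Run:
```python
from h import *
t=cams.read_camera("top");s=cams.read_camera("side")
go((.567,-.2252,-.003),.239)
cv2.imwrite("pics/e.png",np.hstack([cv2.resize(t[140:210,205:275],(400,400),interpolation=2),cv2.resize(s[190:260,200:270],(400,400),interpolation=2)]))
```

```text
t8.47 tcp [ 0.5658 -0.2247  0.1151] delta [-0.0007  0.0009  0.1181] yaw 0.0011377937161010099 q6 0.95
```

View pics/e.png

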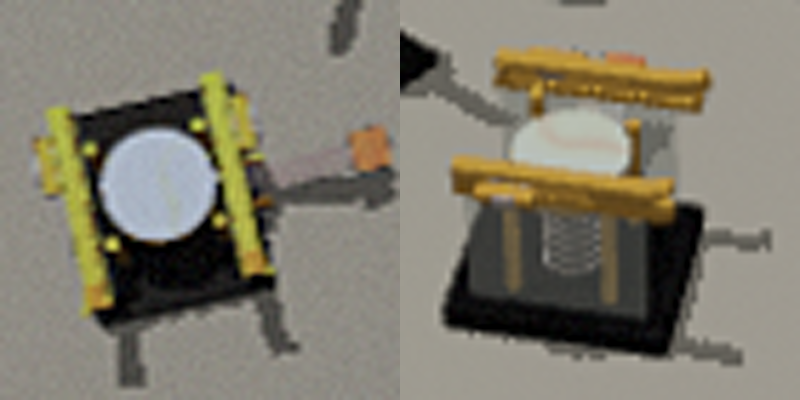

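The first coaster lies flat between the posts, about 2 mm toward −y, within the guides. Next is coaster B.

Call:
{"method": "jog_arm", "body": {"deltas": [{"gripper": 1,"delta_pos": [-0.001,0.001,0.04],"yaw": 0},{"gripper": 1,"delta_pos": [-0.001,0.001,0.08],"yaw": 0},{"gripper": 1,"delta_pos": [-0.001,0.001,0.105],"yaw": 0},{"gripper": 1,"delta_pos": [-0.001,0.001,0.114],"yaw": 0},{"gripper": 1,"delta_pos": [-0.001,0.001,0.117],"yaw": 0},{"gripper": 1,"delta_pos": [-0.001,0.001,0.117],"yaw": 0},{"gripper": 1,"delta_pos": [-0.001,0.001,0.117],"yaw": 0}]}}

```text
time: 9.05
tcp_pos: [0.5679, -0.2264, -0.0006]
tcp_rot: [0.002, 0.617, 0.787, 0.0]
ft_force: [0.3, -0.5, -0.3]
grip_width: 0.0854
grasp_force: 0.0
```

Call:
{"method": "jog_arm", "body": {"deltas": [{"gripper": 0.3,"delta_pos": [0,0,0],"yaw": 0},{"gripper": -1,"delta_pos": [0,0,0],"yaw": 0},{"gripper": -1,"delta_pos": [0,0,0],"yaw": 0},{"gripper": -1,"delta_pos": [0,0,0],"yaw": 0},{"gripper": -1,"delta_pos": [0,0,0],"yaw": 0},{"gripper": -1,"delta_pos": [0,0,-0.005],"yaw": 0},{"gripper": -1,"delta_pos": [0,0,-0.015],"yaw": 0},{"gripper": -1,"delta_pos": [0,0,-0.02],"yaw": 0},{"gripper": -1,"delta_pos": [0,0,-0.02],"yaw": 0}]}}

```text
time: 9.8
tcp_pos: [0.5673, -0.227, 0.0191]
tcp_rot: [0.001, 0.618, 0.786, 0.0]
ft_force: [-0.4, -0.8, -0.7]
grip_width: 0.0582
grasp_force: 42.9
```

Call:
{"method": "jog_arm", "body": {"deltas": [{"gripper": -1,"delta_pos": [0,0,-0.035],"yaw": 0},{"gripper": -1,"delta_pos": [0,0,-0.07],"yaw": 0},{"gripper": -1,"delta_pos": [0.02,0.006,-0.105],"yaw": 0},{"gripper": -1,"delta_pos": [0.05,0.015,-0.13],"yaw": 0},{"gripper": -1,"delta_pos": [0.085,0.027,-0.15],"yaw": 0},{"gripper": -1,"delta_pos": [0.124,0.039,-0.15],"yaw": 0},{"gripper": -1,"delta_pos": [0.163,0.051,-0.15],"yaw": 0},{"gripper": -1,"delta_pos": [0.202,0.064,-0.15],"yaw": 0},{"gripper": -1,"delta_pos": [0.24,0.075,-0.15],"yaw": 0},{"gripper": -1,"delta_pos": [0.265,0.08,-0.15],"yaw": 0}]}}

```text
time: 10.63
tcp_pos: [0.5812, 0.0533, 0.1671]
tcp_rot: [-0.0, 0.617, 0.787, 0.0]
ft_force: [-0.5, -0.7, -0.6]
grip_width: 0.058
grasp_force: 30.9
```

Run:
```python
from h import *
go((.5857,.0615,.0905),.239);print(r.get_state()["grip_width"])
```

```text
t10.63 tcp [0.5812 0.0533 0.1671] delta [0.0068 0.0062 0.0766] yaw 0.002104396460869129 q6 1.42
0.058011557455966235
```

Call:
{"method": "jog_arm", "body": {"deltas": [{"gripper": -1,"delta_pos": [0.005,0.005,0],"yaw": 0},{"gripper": -1,"delta_pos": [0.005,0.005,0],"yaw": 0},{"gripper": -1,"delta_pos": [0.005,0.005,0],"yaw": 0},{"gripper": -1,"delta_pos": [0.005,0.005,0],"yaw": 0}], "grip_force": 50}}

```text
time: 10.97
tcp_pos: [0.5849, 0.0547, 0.167]
tcp_rot: [0.0, 0.618, 0.786, -0.0]
ft_force: [-0.4, 0.7, -0.1]
grip_width: 0.0575
grasp_force: 53.6
```

Run:
```python
from h import *
go((.5857,.0615,.0905),.239);s,p,R=tool();print(s["grip_width"],s["grasp_force"])
im=cams.read_camera("side");c=w2pix("side",p)[0];print(c);c=c.astype(int);cv2.imwrite("pics/f.png",cv2.resize(im[c[1]-50:c[1]+50,c[0]-50:c[0]+50],(500,500),interpolation=2))
```

```text
t10.97 tcp [0.5849 0.0547 0.167 ] delta [0.0064 0.0024 0.0764] yaw -0.0013183520225981127 q6 1.43
0.057480804078156526 53.58393609523773
[230.17532319 192.9371263 ]
```

View pics/f.png

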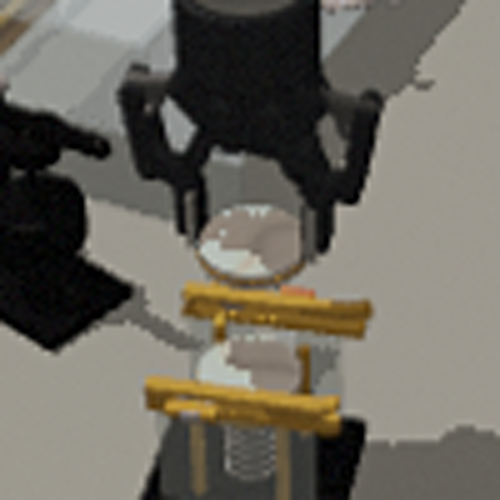

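The coaster is still level, but perhaps a few mm lower in the grip after a slackening. I lower it gently.

Call:
{"method": "jog_arm", "body": {"deltas": [{"gripper": -1,"delta_pos": [0.0065,0.0025,0.02],"yaw": 0},{"gripper": -1,"delta_pos": [0.0065,0.0025,0.04],"yaw": 0},{"gripper": -1,"delta_pos": [0.0065,0.0025,0.055],"yaw": 0},{"gripper": -1,"delta_pos": [0.0065,0.0025,0.064],"yaw": 0},{"gripper": -1,"delta_pos": [0.0065,0.0025,0.07],"yaw": 0},{"gripper": -1,"delta_pos": [0.0065,0.0025,0.072],"yaw": 0},{"gripper": -1,"delta_pos": [0.0065,0.0025,0.072],"yaw": 0}]}}

```text
time: 11.6
tcp_pos: [0.5859, 0.0623, 0.0951]
tcp_rot: [-0.0, 0.618, 0.786, -0.0]
ft_force: [0.2, 0.2, -0.7]
grip_width: 0.0575
grasp_force: 53.7
```

Call:
{"method": "jog_arm", "body": {"deltas": [{"gripper": -1,"delta_pos": [0,0,0.003],"yaw": 0},{"gripper": -1,"delta_pos": [0,0,0.003],"yaw": 0},{"gripper": 0.6,"delta_pos": [0,0,0.003],"yaw": 0},{"gripper": 0.7,"delta_pos": [0,0,0.003],"yaw": 0},{"gripper": 0.8,"delta_pos": [0,0,0.003],"yaw": 0},{"gripper": 0.8,"delta_pos": [0,0,-0.02],"yaw": 0},{"gripper": 0.8,"delta_pos": [0,0,-0.05],"yaw": 0},{"gripper": 1,"delta_pos": [0,0,-0.08],"yaw": 0},{"gripper": 1,"delta_pos": [0,0,-0.085],"yaw": 0},{"gripper": 1,"delta_pos": [0,0,-0.085],"yaw": 0}]}}

```text
time: 12.43
tcp_pos: [0.5874, 0.0631, 0.1831]
tcp_rot: [0.002, 0.618, 0.786, 0.002]
ft_force: [1.0, 0.1, -0.3]
grip_width: 0.0853
grasp_force: 0.0
```

Run:
```python
from h import *
go((.4267,-.284,.12),.239)
```

```text
t12.43 tcp [0.5874 0.0631 0.1831] delta [-0.2992 -0.2387  0.062 ] yaw 0.00013546815934573075 q6 1.44
```

Call:
{"method": "jog_arm", "body": {"deltas": [{"gripper": 1,"delta_pos": [-0.032,-0.025,0],"yaw": 0},{"gripper": 1,"delta_pos": [-0.064,-0.051,0],"yaw": 0},{"gripper": 1,"delta_pos": [-0.096,-0.077,0],"yaw": 0},{"gripper": 1,"delta_pos": [-0.128,-0.102,0],"yaw": 0},{"gripper": 1,"delta_pos": [-0.16,-0.128,0.0],"yaw": 0},{"gripper": 1,"delta_pos": [-0.192,-0.153,0.01],"yaw": 0},{"gripper": 1,"delta_pos": [-0.224,-0.179,0.02],"yaw": 0},{"gripper": 1,"delta_pos": [-0.256,-0.204,0.03],"yaw": 0},{"gripper": 1,"delta_pos": [-0.285,-0.228,0.05],"yaw": 0},{"gripper": 1,"delta_pos": [-0.299,-0.2385,0.062],"yaw": 0}]}}

```text
time: 13.27
tcp_pos: [0.4221, -0.2864, 0.1157]
tcp_rot: [-0.001, 0.619, 0.785, -0.001]
ft_force: [-0.5, 0.8, -0.3]
grip_width: 0.0854
grasp_force: 0.0
```

Call:
{"method": "jog_arm", "body": {"deltas": [{"gripper": 1,"delta_pos": [0,0,0],"yaw": 0},{"gripper": 1,"delta_pos": [0,0,0],"yaw": 0},{"gripper": 1,"delta_pos": [0,0,0],"yaw": 0}]}}

```text
time: 13.52
tcp_pos: [0.4248, -0.2835, 0.1177]
tcp_rot: [-0.0, 0.618, 0.786, 0.0]
ft_force: [0.1, 0.1, -0.1]
grip_width: 0.0856
grasp_force: 0.0
```

Run:
```python
from meas import *
go((.4267,-.284,-.003),.239)
t=cams.read_camera("top");s=cams.read_camera("side");coasters_side(s);cover(t);tamper(t,s)
_,(H,S,V)=hsv("top",t);w=((S<60)&(V>150))[155:190,218:250]
for c,q in blobs("top",w,60): print("stack",c+[218,155],q)
print("expect",w2pix("top",[(.5857,.065,.100)]))
```

```text
t13.52 tcp [ 0.4248 -0.2835  0.1177] delta [-0.001   0.0018  0.1207] yaw -3.66445741728505e-05 q6 0.74
side [294.44 158.24] [287 154  16  10 127] [ 0.5574 -0.3879  0.012 ]
side [318.73 184.52] [312 179  16  10  77] [ 0.4294 -0.2787  0.012 ]
cover rect [423.  214.7] [83.3 80.6] 4.301177024841309 mom [0.4225 0.2144 0.005 ]
tamper cap [146.14 172.1 ] 58 [0.5791 0.3181 0.097 ]
side cap [184.62 276.5 ] 66 [0.5797 0.3132 0.097 ]
stack [231.29 171.61] [  4   8  21  19 310]
expect [[231.42511299 171.47033319]]
```

Call:
{"method": "jog_arm", "body": {"deltas": [{"gripper": 1,"delta_pos": [-0.001,0.0018,0.04],"yaw": 0},{"gripper": 1,"delta_pos": [-0.001,0.0018,0.08],"yaw": 0},{"gripper": 1,"delta_pos": [-0.001,0.0018,0.108],"yaw": 0},{"gripper": 1,"delta_pos": [-0.001,0.0018,0.117],"yaw": 0},{"gripper": 1,"delta_pos": [-0.001,0.0018,0.12],"yaw": 0},{"gripper": 1,"delta_pos": [-0.001,0.0018,0.12],"yaw": 0},{"gripper": 1,"delta_pos": [-0.001,0.0018,0.12],"yaw": 0}]}}

```text
time: 14.2
tcp_pos: [0.4284, -0.2851, -0.0]
tcp_rot: [0.001, 0.617, 0.787, 0.0]
ft_force: [-0.1, 0.4, 1.2]
grip_width: 0.0857
grasp_force: 0.0
```

Call:
{"method": "jog_arm", "body": {"deltas": [{"gripper": 0.3,"delta_pos": [0,0,0],"yaw": 0},{"gripper": -1,"delta_pos": [0,0,0],"yaw": 0},{"gripper": -1,"delta_pos": [0,0,0],"yaw": 0},{"gripper": -1,"delta_pos": [0,0,0],"yaw": 0},{"gripper": -1,"delta_pos": [0,0,0],"yaw": 0},{"gripper": -1,"delta_pos": [0,0,-0.005],"yaw": 0},{"gripper": -1,"delta_pos": [0,0,-0.015],"yaw": 0},{"gripper": -1,"delta_pos": [0,0,-0.02],"yaw": 0},{"gripper": -1,"delta_pos": [0,0,-0.02],"yaw": 0}], "grip_force": 45}}

```text
time: 14.95
tcp_pos: [0.4278, -0.2853, 0.0199]
tcp_rot: [0.001, 0.618, 0.786, 0.0]
ft_force: [-0.5, -0.1, -0.3]
grip_width: 0.0577
grasp_force: 48.1
```

Call:
{"method": "jog_arm", "body": {"deltas": [{"gripper": -1,"delta_pos": [0,0,-0.035],"yaw": 0},{"gripper": -1,"delta_pos": [0,0,-0.07],"yaw": 0},{"gripper": -1,"delta_pos": [0.01,0.008,-0.105],"yaw": 0},{"gripper": -1,"delta_pos": [0.03,0.024,-0.135],"yaw": 0},{"gripper": -1,"delta_pos": [0.055,0.043,-0.155],"yaw": 0},{"gripper": -1,"delta_pos": [0.085,0.067,-0.16],"yaw": 0},{"gripper": -1,"delta_pos": [0.115,0.09,-0.16],"yaw": 0},{"gripper": -1,"delta_pos": [0.145,0.114,-0.16],"yaw": 0},{"gripper": -1,"delta_pos": [0.175,0.137,-0.16],"yaw": 0},{"gripper": -1,"delta_pos": [0.2,0.157,-0.16],"yaw": 0}]}}

```text
time: 15.78
tcp_pos: [0.5326, -0.0508, 0.1782]
tcp_rot: [0.0, 0.617, 0.787, 0.0]
ft_force: [0.7, -0.7, -0.3]
grip_width: 0.0574
grasp_force: 48.6
```

Call:
{"method": "jog_arm", "body": {"deltas": [{"gripper": -1,"delta_pos": [0.03,0.024,0],"yaw": 0},{"gripper": -1,"delta_pos": [0.06,0.047,0],"yaw": 0},{"gripper": -1,"delta_pos": [0.085,0.067,0],"yaw": 0},{"gripper": -1,"delta_pos": [0.1,0.0785,0],"yaw": 0},{"gripper": -1,"delta_pos": [0.1,0.0785,0],"yaw": 0},{"gripper": -1,"delta_pos": [0.1,0.0785,0],"yaw": 0},{"gripper": -1,"delta_pos": [0.1,0.0785,0],"yaw": 0}]}}

```text
time: 16.37
tcp_pos: [0.5842, 0.0621, 0.1778]
tcp_rot: [-0.0, 0.618, 0.786, -0.0]
ft_force: [-0.3, -0.6, -0.9]
grip_width: 0.0575
grasp_force: 48.6
```

Run:
```python
from h import *
go((.5857,.0625,.102),.239)
```

```text
t16.37 tcp [0.5842 0.0621 0.1778] delta [0.     0.0016 0.0758] yaw -8.324778500590213e-05 q6 1.44
```

Call:
{"method": "jog_arm", "body": {"deltas": [{"gripper": -1,"delta_pos": [0,0.001,0.025],"yaw": 0},{"gripper": -1,"delta_pos": [0,0.001,0.045],"yaw": 0},{"gripper": -1,"delta_pos": [0,0.001,0.06],"yaw": 0},{"gripper": -1,"delta_pos": [0,0.001,0.07],"yaw": 0},{"gripper": -1,"delta_pos": [0,0.001,0.074],"yaw": 0},{"gripper": -1,"delta_pos": [0,0.001,0.0755],"yaw": 0},{"gripper": -1,"delta_pos": [0,0.001,0.0755],"yaw": 0},{"gripper": -1,"delta_pos": [0,0.001,0.0755],"yaw": 0}]}}

```text
time: 17.03
tcp_pos: [0.5862, 0.0626, 0.1036]
tcp_rot: [0.001, 0.618, 0.786, 0.001]
ft_force: [-0.2, 0.2, -1.6]
grip_width: 0.0574
grasp_force: 48.7
```

Call:
{"method": "jog_arm", "body": {"deltas": [{"gripper": 0.6,"delta_pos": [0,0,0],"yaw": 0},{"gripper": 0.7,"delta_pos": [0,0,0],"yaw": 0},{"gripper": 0.8,"delta_pos": [0,0,0],"yaw": 0},{"gripper": 0.8,"delta_pos": [0,0,-0.02],"yaw": 0},{"gripper": 0.8,"delta_pos": [0,0,-0.05],"yaw": 0},{"gripper": 1,"delta_pos": [0,0,-0.08],"yaw": 0},{"gripper": 1,"delta_pos": [0,0,-0.08],"yaw": 0},{"gripper": 1,"delta_pos": [0,0,-0.08],"yaw": 0}]}}

```text
time: 17.7
tcp_pos: [0.587, 0.0631, 0.185]
tcp_rot: [0.002, 0.618, 0.786, 0.002]
ft_force: [-0.5, 0.6, -0.5]
grip_width: 0.0851
grasp_force: 0.0
```

Run:
```python
from h import *
go((.5572,-.386,.12),.239)
```

```text
t17.70 tcp [0.587  0.0631 0.185 ] delta [-0.4292 -0.1356  0.0646] yaw 0.00011382868114839795 q6 1.44
```

Call:
{"method": "jog_arm", "body": {"deltas": [{"gripper": 1,"delta_pos": [-0.039,-0.012,0],"yaw": 0},{"gripper": 1,"delta_pos": [-0.079,-0.025,0],"yaw": 0},{"gripper": 1,"delta_pos": [-0.119,-0.037,0],"yaw": 0},{"gripper": 1,"delta_pos": [-0.159,-0.05,0],"yaw": 0},{"gripper": 1,"delta_pos": [-0.199,-0.063,0],"yaw": 0},{"gripper": 1,"delta_pos": [-0.239,-0.075,0],"yaw": 0},{"gripper": 1,"delta_pos": [-0.279,-0.088,0],"yaw": 0},{"gripper": 1,"delta_pos": [-0.319,-0.1,0],"yaw": 0},{"gripper": 1,"delta_pos": [-0.359,-0.113,0.01],"yaw": 0},{"gripper": 1,"delta_pos": [-0.395,-0.125,0.02],"yaw": 0}]}}

```text
time: 18.53
tcp_pos: [0.5573, -0.3517, 0.1621]
tcp_rot: [0.0, 0.618, 0.786, 0.0]
ft_force: [1.0, 0.1, -0.2]
grip_width: 0.0854
grasp_force: 0.0
```

Call:
{"method": "jog_arm", "body": {"deltas": [{"gripper": 1,"delta_pos": [-0.034,-0.0105,0.02],"yaw": 0},{"gripper": 1,"delta_pos": [-0.034,-0.0105,0.045],"yaw": 0},{"gripper": 1,"delta_pos": [-0.034,-0.0105,0.045],"yaw": 0},{"gripper": 1,"delta_pos": [-0.034,-0.0105,0.045],"yaw": 0}]}}

```text
time: 18.87
tcp_pos: [0.554, -0.3843, 0.1152]
tcp_rot: [-0.003, 0.618, 0.786, -0.0]
ft_force: [0.8, -0.2, 0.1]
grip_width: 0.0852
grasp_force: 0.0
```

Run:
```python
from meas import *
go((.5572,-.386,-.003),.239)
t=cams.read_camera("top")
_,(H,S,V)=hsv("top",t);w=((S<60)&(V>150))[155:190,218:250]
for c,q in blobs("top",w,60): print("stack",c+[218,155],q)
print("expect",w2pix("top",[(.5857,.065,.112)]))
```

```text
t18.87 tcp [ 0.554  -0.3843  0.1152] delta [-0.003   0.0031  0.1182] yaw -0.0006332301414928576 q6 0.73
stack [230.71 171.11] [  3   7  22  20 320]
expect [[231.13288765 170.91820946]]
```

Call:
{"method": "jog_arm", "body": {"deltas": [{"gripper": 1,"delta_pos": [-0.002,0.002,0.04],"yaw": 0},{"gripper": 1,"delta_pos": [-0.002,0.002,0.08],"yaw": 0},{"gripper": 1,"delta_pos": [-0.002,0.002,0.105],"yaw": 0},{"gripper": 1,"delta_pos": [-0.002,0.002,0.115],"yaw": 0},{"gripper": 1,"delta_pos": [-0.002,0.002,0.1175],"yaw": 0},{"gripper": 1,"delta_pos": [-0.002,0.002,0.1175],"yaw": 0},{"gripper": 1,"delta_pos": [-0.002,0.002,0.1175],"yaw": 0}]}}

```text
time: 19.5
tcp_pos: [0.5597, -0.3871, 0.0032]
tcp_rot: [0.002, 0.617, 0.787, 0.0]
ft_force: [-0.4, -0.3, -0.5]
grip_width: 0.0852
grasp_force: 0.0
```

Call:
{"method": "jog_arm", "body": {"deltas": [{"gripper": 0.3,"delta_pos": [0,0,0],"yaw": 0},{"gripper": -1,"delta_pos": [0,0,0],"yaw": 0},{"gripper": -1,"delta_pos": [0,0,0],"yaw": 0},{"gripper": -1,"delta_pos": [0,0,0],"yaw": 0},{"gripper": -1,"delta_pos": [0,0,0],"yaw": 0},{"gripper": -1,"delta_pos": [0,0,-0.005],"yaw": 0},{"gripper": -1,"delta_pos": [0,0,-0.015],"yaw": 0},{"gripper": -1,"delta_pos": [0,0,-0.02],"yaw": 0},{"gripper": -1,"delta_pos": [0,0,-0.02],"yaw": 0}], "grip_force": 45}}

```text
time: 20.25
tcp_pos: [0.5589, -0.3873, 0.0225]
tcp_rot: [0.001, 0.618, 0.786, 0.0]
ft_force: [-0.0, -0.5, -0.8]
grip_width: 0.0572
grasp_force: 48.0
```

Call:
{"method": "jog_arm", "body": {"deltas": [{"gripper": -1,"delta_pos": [0,0,-0.035],"yaw": 0},{"gripper": -1,"delta_pos": [0,0,-0.07],"yaw": 0},{"gripper": -1,"delta_pos": [0.01,0.003,-0.105],"yaw": 0},{"gripper": -1,"delta_pos": [0.03,0.009,-0.14],"yaw": 0},{"gripper": -1,"delta_pos": [0.06,0.018,-0.165],"yaw": 0},{"gripper": -1,"delta_pos": [0.095,0.029,-0.17],"yaw": 0},{"gripper": -1,"delta_pos": [0.13,0.04,-0.17],"yaw": 0},{"gripper": -1,"delta_pos": [0.165,0.051,-0.17],"yaw": 0},{"gripper": -1,"delta_pos": [0.2,0.0615,-0.17],"yaw": 0},{"gripper": -1,"delta_pos": [0.235,0.0722,-0.17],"yaw": 0}]}}

```text
time: 21.08
tcp_pos: [0.5723, -0.1396, 0.1905]
tcp_rot: [0.0, 0.618, 0.786, 0.0]
ft_force: [0.1, -0.8, -1.4]
grip_width: 0.0572
grasp_force: 48.4
```

Call:
{"method": "jog_arm", "body": {"deltas": [{"gripper": -1,"delta_pos": [0.035,0.0108,0],"yaw": 0},{"gripper": -1,"delta_pos": [0.07,0.0215,0],"yaw": 0},{"gripper": -1,"delta_pos": [0.105,0.0323,0],"yaw": 0},{"gripper": -1,"delta_pos": [0.14,0.043,0],"yaw": 0},{"gripper": -1,"delta_pos": [0.17,0.052,0],"yaw": 0},{"gripper": -1,"delta_pos": [0.19,0.0584,0],"yaw": 0},{"gripper": -1,"delta_pos": [0.196,0.0603,0],"yaw": 0},{"gripper": -1,"delta_pos": [0.196,0.0603,0],"yaw": 0},{"gripper": -1,"delta_pos": [0.196,0.0603,0],"yaw": 0},{"gripper": -1,"delta_pos": [0.196,0.0603,0],"yaw": 0}]}}

```text
time: 21.92
tcp_pos: [0.5847, 0.0624, 0.1903]
tcp_rot: [0.0, 0.618, 0.786, -0.0]
ft_force: [-0.6, -0.2, -0.4]
grip_width: 0.0569
grasp_force: 48.4
```

Run:
```python
from h import *
go((.5857,.0635,.1165),.239)
```

```text
t21.92 tcp [0.5847 0.0624 0.1903] delta [0.0009 0.0012 0.0738] yaw -0.0011409341021815234 q6 1.44
```

Call:
{"method": "jog_arm", "body": {"deltas": [{"gripper": -1,"delta_pos": [0.001,0.0005,0.025],"yaw": 0},{"gripper": -1,"delta_pos": [0.001,0.0005,0.045],"yaw": 0},{"gripper": -1,"delta_pos": [0.001,0.0005,0.06],"yaw": 0},{"gripper": -1,"delta_pos": [0.001,0.0005,0.068],"yaw": 0},{"gripper": -1,"delta_pos": [0.001,0.0005,0.072],"yaw": 0},{"gripper": -1,"delta_pos": [0.001,0.0005,0.0735],"yaw": 0},{"gripper": -1,"delta_pos": [0.001,0.0005,0.0735],"yaw": 0},{"gripper": -1,"delta_pos": [0.001,0.0005,0.0735],"yaw": 0}]}}

```text
time: 22.58
tcp_pos: [0.5856, 0.0644, 0.1178]
tcp_rot: [0.001, 0.618, 0.786, 0.001]
ft_force: [0.4, 1.0, -2.1]
grip_width: 0.0573
grasp_force: 48.4
```

Call:
{"method": "jog_arm", "body": {"deltas": [{"gripper": -1,"delta_pos": [0,0,0.0015],"yaw": 0},{"gripper": -1,"delta_pos": [0,0,0.0015],"yaw": 0},{"gripper": -1,"delta_pos": [0,0,0.0015],"yaw": 0}]}}

```text
time: 22.83
tcp_pos: [0.5852, 0.0647, 0.1157]
tcp_rot: [0.0, 0.618, 0.786, 0.0]
ft_force: [0.1, -0.1, 0.0]
grip_width: 0.057
grasp_force: 48.4
```

Call:
{"method": "jog_arm", "body": {"deltas": [{"gripper": 0.6,"delta_pos": [0,0,0],"yaw": 0},{"gripper": 0.7,"delta_pos": [0,0,0],"yaw": 0},{"gripper": 0.8,"delta_pos": [0,0,0],"yaw": 0},{"gripper": 0.8,"delta_pos": [0,0,-0.02],"yaw": 0},{"gripper": 0.8,"delta_pos": [0,0,-0.05],"yaw": 0},{"gripper": 1,"delta_pos": [0,0,-0.08],"yaw": 0},{"gripper": 1,"delta_pos": [0,0,-0.1],"yaw": 0},{"gripper": 1,"delta_pos": [0,0,-0.1],"yaw": 0}]}}

```text
time: 23.5
tcp_pos: [0.5869, 0.0648, 0.2205]
tcp_rot: [0.003, 0.618, 0.786, 0.003]
ft_force: [0.7, 0.9, 0.0]
grip_width: 0.0854
grasp_force: 0.0
```

Run:
```python
from h import *
go((.579,.314,.21),.239)
```

```text
t23.50 tcp [0.5869 0.0648 0.2205] delta [0.2439 0.0513 0.0107] yaw 6.974174773932695e-05 q6 1.44
```

Run:
```python
from meas import *
t=cams.read_camera("top");s=cams.read_camera("side");tamper(t,s);cover(t)
cv2.imwrite("pics/g.png",np.hstack([cv2.resize(t[150:205,125:180],(400,400),interpolation=2),cv2.resize(s[265:320,160:215],(400,400),interpolation=2)]))
_,(H,S,V)=hsv("top",t)
f=(S<60)&(V>90);f[:155]=0;f[200:]=0;f[:,:135]=0;f[:,175:]=0
# foot blob
for c,q in blobs("top",f,30): print("foot",c,q,pix2w("top",c,.015)[0])
k=((V<75)&(H<20)).astype(np.uint8);k[:155]=0;k[205:]=0;k[:,:128]=0;k[:,180:]=0
cs=max(cv2.findContours(cv2.morphologyEx(k,3,np.ones((15,15))),0,2)[0],key=cv2.contourArea);W=pix2w("top",cs[:,0],.003)[:,:2]*1000
print("mat",cv2.minAreaRect(W.astype(np.float32)))
```

```text
tamper cap [146.1  172.05] 60 [0.5792 0.3182 0.097 ]
side cap [184.62 276.5 ] 66 [0.5797 0.3132 0.097 ]
cover rect [421.6 232.7] [83.2 43.9] 4.66501522064209 mom [0.4214 0.2329 0.005 ]
foot [160.44 170.8 ] [135 155  40  45 616] [0.59468713 0.29471208 0.015     ]
foot [157.41 172.48] [151 167  11  13  66] [0.58917316 0.30403455 0.015     ]
mat ((567.109130859375, 324.5833435058594), (110.00637817382812, 110.8602523803711), 8.828592300415039)
```

View pics/g.png

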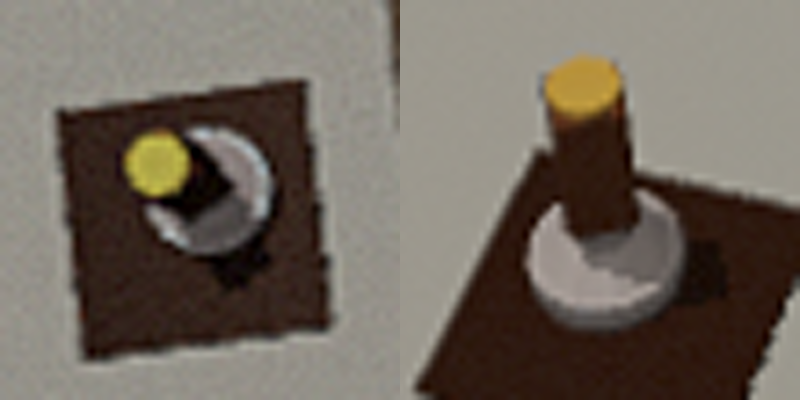

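Run:
```python
from h import *
for z in(.012,.03):
    a=pix2w("top",[(151.1,179.6),(157.05,175.7)],z)[:,:2];b=pix2w("side",[(183.1,295),(184.8,297.6),(193,295.3)],z)[:,:2]
    print(z,a.round(4),np.degrees(np.arctan2(*(a[1]-a[0])[::-1])),np.linalg.norm(a[1]-a[0]))
    for i in(0,1):d=b[i+1]-b[i];print(b[i].round(4),b[i+1].round(4),np.degrees(np.arctan2(d[1],d[0])),np.linalg.norm(d))
```

```text
0.012 [[0.5666 0.3237]
 [0.5793 0.3054]] -55.07303559787588 0.022236467734846794
[0.5964 0.3077] [0.5881 0.3131] 147.28180901758816 0.00985631490804168
[0.5881 0.3131] [0.5729 0.2979] -135.04436560143893 0.021484487082945036
0.03 [[0.5646 0.3191]
 [0.5771 0.3011]] -55.07303559787544 0.021956272255982085
[0.5873 0.3195] [0.5792 0.3247] 147.28180901758736 0.009671711025200511
[0.5792 0.3247] [0.5643 0.3098] -135.04436560143887 0.02108209331069165
```

Run:
```python
from h import *
go((.5794,.3155,.19),np.radians(40))
```

```text
t23.60 tcp [0.5855 0.0647 0.2161] delta [0.2451 0.0534 0.0261] yaw -0.45914241754800433 q6 1.44
```

Call:
{"method": "jog_arm", "body": {"deltas": [{"gripper": 1,"delta_pos": [0.039,0.0085,0],"yaw": -0.1},{"gripper": 1,"delta_pos": [0.078,0.017,0],"yaw": -0.2},{"gripper": 1,"delta_pos": [0.117,0.0255,0],"yaw": -0.3},{"gripper": 1,"delta_pos": [0.156,0.034,0],"yaw": -0.4},{"gripper": 1,"delta_pos": [0.195,0.0425,0],"yaw": -0.459},{"gripper": 1,"delta_pos": [0.23,0.05,0.01],"yaw": -0.459},{"gripper": 1,"delta_pos": [0.245,0.0534,0.02],"yaw": -0.459},{"gripper": 1,"delta_pos": [0.245,0.0534,0.026],"yaw": -0.459},{"gripper": 1,"delta_pos": [0.245,0.0534,0.026],"yaw": -0.459},{"gripper": 1,"delta_pos": [0.245,0.0534,0.026],"yaw": -0.459}]}}

```text
time: 24.43
tcp_pos: [0.5783, 0.3139, 0.1879]
tcp_rot: [-0.001, 0.423, 0.906, -0.001]
ft_force: [-0.2, -0.2, -0.4]
grip_width: 0.0856
grasp_force: 0.0
```

Run:
```python
from meas import *
go((.5794,.3155,.053),np.radians(40))
t=cams.read_camera("top");s=cams.read_camera("side");tamper(t,s);cover(t)
_,(H,S,V)=hsv("top",t);w=((S<60)&(V>150))[150:190,218:250]
for c,q in blobs("top",w,60): print("stack",c+[218,150],q)
print("expect",w2pix("top",[(.5857,.065,.124)]))
```

```text
t24.43 tcp [0.5783 0.3139 0.1879] delta [0.0005 0.0022 0.1349] yaw -0.0009083814614978536 q6 1.37
side cap [195.27 279.26] 62 [0.5518 0.3099 0.097 ]
cover rect [423.3 214.8] [84.2 80.8] 4.467008113861084 mom [0.4227 0.2148 0.005 ]
stack [229.46 170.98] [  1  12  22  20 328]
expect [[230.83541486 170.35617132]]
```

Run:
```python
from meas import *
t=cams.read_camera("top");s=cams.read_camera("side")
cv2.imwrite("pics/h.png",np.hstack([cv2.resize(t[145:200,205:260],(400,400),interpolation=2),cv2.resize(s[255:315,170:230],(400,400),interpolation=2)]))
go((.5857,.0625,.2),.239)
```

```text
t24.63 tcp [0.5794 0.3139 0.1901] delta [-0.197  -0.1564 -0.0099] yaw 0.4570571366593086 q6 1.37
```

View pics/h.png

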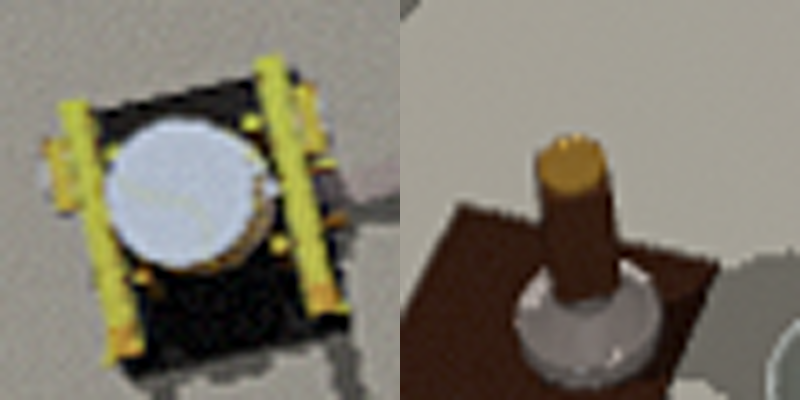

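The left crop shows the fourth coaster about 3–4 mm too far toward +y. The right crop shows the tamper was knocked about 28 mm, still standing on the mat. First I nudge the coaster back.

Call:
{"method": "jog_arm", "body": {"deltas": [{"gripper": 1,"delta_pos": [-0.03,-0.024,-0.02],"yaw": 0.1},{"gripper": 1,"delta_pos": [-0.06,-0.048,-0.02],"yaw": 0.2},{"gripper": 1,"delta_pos": [-0.09,-0.071,-0.02],"yaw": 0.3},{"gripper": 1,"delta_pos": [-0.12,-0.095,-0.02],"yaw": 0.4},{"gripper": 1,"delta_pos": [-0.15,-0.119,-0.02],"yaw": 0.457},{"gripper": 1,"delta_pos": [-0.18,-0.143,-0.01],"yaw": 0.457},{"gripper": 1,"delta_pos": [-0.195,-0.155,-0.01],"yaw": 0.457},{"gripper": 1,"delta_pos": [-0.195,-0.155,-0.01],"yaw": 0.457},{"gripper": 1,"delta_pos": [-0.195,-0.155,-0.01],"yaw": 0.457},{"gripper": 1,"delta_pos": [-0.195,-0.155,-0.01],"yaw": 0.457}]}}

```text
time: 25.47
tcp_pos: [0.5856, 0.0661, 0.2]
tcp_rot: [0.0, 0.617, 0.787, 0.001]
ft_force: [-0.6, 0.7, 1.4]
grip_width: 0.085
grasp_force: 0.0
```

Run:
```python
from h import *
go((.5857,.065,.1165),.239)
```

```text
t25.47 tcp [0.5856 0.0661 0.2   ] delta [-0.0012 -0.0003  0.0835] yaw 0.0010799914385235532 q6 1.44
```

Call:
{"method": "jog_arm", "body": {"deltas": [{"gripper": 1,"delta_pos": [-0.001,0,0.03],"yaw": 0},{"gripper": 1,"delta_pos": [-0.001,0,0.055],"yaw": 0},{"gripper": 1,"delta_pos": [-0.001,0,0.072],"yaw": 0},{"gripper": 1,"delta_pos": [-0.001,0,0.08],"yaw": 0},{"gripper": 1,"delta_pos": [-0.001,0,0.0825],"yaw": 0},{"gripper": 1,"delta_pos": [-0.001,0,0.0825],"yaw": 0},{"gripper": 1,"delta_pos": [-0.001,0,0.0825],"yaw": 0}], "grip_force": 25}}

```text
time: 26.05
tcp_pos: [0.5864, 0.0659, 0.118]
tcp_rot: [0.001, 0.617, 0.787, 0.001]
ft_force: [-0.3, 0.6, -0.6]
grip_width: 0.0855
grasp_force: 0.0
```

Call:
{"method": "jog_arm", "body": {"deltas": [{"gripper": 0.4,"delta_pos": [0,0,0],"yaw": 0},{"gripper": -1,"delta_pos": [0,0,0],"yaw": 0},{"gripper": -1,"delta_pos": [0,0,0],"yaw": 0},{"gripper": -1,"delta_pos": [0,0,0],"yaw": 0},{"gripper": -1,"delta_pos": [-0.0015,0,0],"yaw": 0},{"gripper": -1,"delta_pos": [-0.003,0,0],"yaw": 0},{"gripper": -1,"delta_pos": [-0.0035,0,0],"yaw": 0},{"gripper": -1,"delta_pos": [-0.0035,0,0],"yaw": 0},{"gripper": -1,"delta_pos": [-0.0035,0,0],"yaw": 0}]}}

```text
time: 26.8
tcp_pos: [0.5865, 0.0617, 0.1167]
tcp_rot: [-0.0, 0.617, 0.787, -0.0]
ft_force: [-1.7, -0.7, 3.3]
grip_width: -0.0001
grasp_force: 1.1
```

Call:
{"method": "jog_arm", "body": {"deltas": [{"gripper": 0.5,"delta_pos": [0,0,0],"yaw": 0},{"gripper": 0.7,"delta_pos": [0,0,0],"yaw": 0},{"gripper": 0.8,"delta_pos": [0,0,0],"yaw": 0},{"gripper": 0.8,"delta_pos": [0,0,-0.02],"yaw": 0},{"gripper": 0.8,"delta_pos": [0,0,-0.05],"yaw": 0},{"gripper": 1,"delta_pos": [0,0,-0.08],"yaw": 0},{"gripper": 1,"delta_pos": [0,0,-0.09],"yaw": 0},{"gripper": 1,"delta_pos": [0,0,-0.09],"yaw": 0}]}}

```text
time: 27.47
tcp_pos: [0.5881, 0.0622, 0.2098]
tcp_rot: [0.002, 0.617, 0.787, 0.002]
ft_force: [0.4, -0.9, -0.2]
grip_width: 0.0854
grasp_force: 0.0
```

Run:
```python
from meas import *
s=cams.read_camera("side");t=cams.read_camera("top");tamper(t,s);cover(t)
go((.5515,.3124,.19),np.radians(40))
```

```text
tamper cap [146.86 181.5 ] 58 [0.5511 0.3146 0.097 ]
side cap [195.1  279.38] 69 [0.552  0.3104 0.097 ]
cover rect [421.9 229.6] [83.2 50.2] 4.66501522064209 mom [0.4218 0.2297 0.005 ]
t27.57 tcp [0.5866 0.062  0.206 ] delta [0.2516 0.0257 0.016 ] yaw -0.4570842220611089 q6 1.43
```

Call:
{"method": "jog_arm", "body": {"deltas": [{"gripper": 1,"delta_pos": [0.039,0.004,0],"yaw": -0.1},{"gripper": 1,"delta_pos": [0.079,0.008,0],"yaw": -0.2},{"gripper": 1,"delta_pos": [0.119,0.012,0],"yaw": -0.3},{"gripper": 1,"delta_pos": [0.159,0.016,0],"yaw": -0.4},{"gripper": 1,"delta_pos": [0.199,0.02,0],"yaw": -0.457},{"gripper": 1,"delta_pos": [0.238,0.024,0.01],"yaw": -0.457},{"gripper": 1,"delta_pos": [0.2515,0.0257,0.015],"yaw": -0.457},{"gripper": 1,"delta_pos": [0.2515,0.0257,0.015],"yaw": -0.457},{"gripper": 1,"delta_pos": [0.2515,0.0257,0.015],"yaw": -0.457}]}}

```text
time: 28.32
tcp_pos: [0.5503, 0.3123, 0.1892]
tcp_rot: [-0.001, 0.422, 0.907, -0.002]
ft_force: [-0.1, -0.3, 0.5]
grip_width: 0.0852
grasp_force: 0.0
```

Run:
```python
from meas import *
go((.5515,.3125,.053),np.radians(40))
t=cams.read_camera("top");s=cams.read_camera("side");tamper(t,s)
_,(H,S,V)=hsv("top",t);w=((S<60)&(V>150))[145:200,205:260]
for c,q in blobs("top",w,60): print("stack",c+[205,145],q)
_,(H,S,V)=hsv("side",s);w=((S<60)&(V>150))[190:240,200:270]
for c,q in blobs("side",w,40): print("stack side",c+[200,190],q)
print("expect",w2pix("top",[(.5857,.065,.124)]),w2pix("side",[(.5857,.061,.124)]))
cv2.imwrite("pics/i.png",np.hstack([cv2.resize(t[145:200,205:260],(400,400),interpolation=2),cv2.resize(s[190:250,200:260],(400,400),interpolation=2)]))
```

```text
t28.32 tcp [0.5503 0.3123 0.1892] delta [-0.0006  0.0016  0.1362] yaw 0.0015231882532393826 q6 1.39
tamper cap [147.94 180.69] 36 [0.5536 0.3115 0.097 ]
side cap [195.25 279.2 ] 64 [0.552  0.3098 0.097 ]
stack [229.56 165.65] [ 13   6  25  30 475]
stack side [244.92 207.27] [   5    0   65   50 1642]
stack side [203.61 235.17] [ 0 39  9 11 76]
expect [[230.83541486 170.35617132]] [[229.34560484 206.19857632]]
```

View pics/i.png

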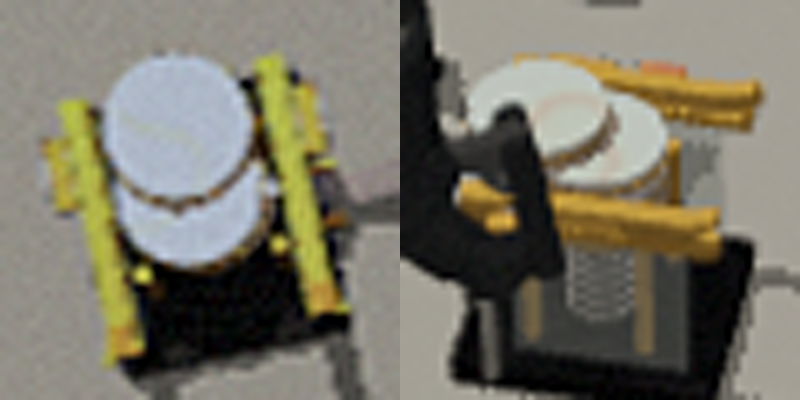

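The top view shows the fingers squeezed the fourth coaster about 22 mm toward +x. It still lies flat on the third one. I re-grip it lower and put it back.

Run:
```python
from h import *
print(pix2w("top",[(205+178/7.27,145+130/7.27)],.124)-[0,.002,0])
go((.6074,.067,.19),.239)
```

```text
[[0.60747511 0.06753806 0.124     ]]
t28.42 tcp [0.5513 0.3111 0.1909] delta [-0.2231 -0.1137  0.0011] yaw 0.45806807121229554 q6 1.39
```

Call:
{"method": "jog_arm", "body": {"deltas": [{"gripper": 1,"delta_pos": [-0.035,-0.018,-0.01],"yaw": 0.1},{"gripper": 1,"delta_pos": [-0.07,-0.036,-0.015],"yaw": 0.2},{"gripper": 1,"delta_pos": [-0.105,-0.053,-0.015],"yaw": 0.3},{"gripper": 1,"delta_pos": [-0.14,-0.071,-0.015],"yaw": 0.4},{"gripper": 1,"delta_pos": [-0.175,-0.089,-0.015],"yaw": 0.458},{"gripper": 1,"delta_pos": [-0.208,-0.106,-0.01],"yaw": 0.458},{"gripper": 1,"delta_pos": [-0.223,-0.1135,0],"yaw": 0.458},{"gripper": 1,"delta_pos": [-0.223,-0.1135,0],"yaw": 0.458},{"gripper": 1,"delta_pos": [-0.223,-0.1135,0],"yaw": 0.458},{"gripper": 1,"delta_pos": [-0.223,-0.1135,0],"yaw": 0.458}]}}

```text
time: 29.25
tcp_pos: [0.6076, 0.0679, 0.1923]
tcp_rot: [-0.0, 0.618, 0.786, 0.0]
ft_force: [-0.7, 0.5, -0.0]
grip_width: 0.0854
grasp_force: 0.0
```

Run:
```python
from h import *
go((.6074,.067,.110),.239)
```

```text
t29.25 tcp [0.6076 0.0679 0.1923] delta [-0.0009 -0.0004  0.0823] yaw -0.0004002942923468922 q6 1.44
```

Call:
{"method": "jog_arm", "body": {"deltas": [{"gripper": 1,"delta_pos": [0,0,0.03],"yaw": 0},{"gripper": 1,"delta_pos": [0,0,0.055],"yaw": 0},{"gripper": 1,"delta_pos": [0,0,0.07],"yaw": 0},{"gripper": 1,"delta_pos": [0,0,0.079],"yaw": 0},{"gripper": 1,"delta_pos": [0,0,0.082],"yaw": 0},{"gripper": 1,"delta_pos": [0,0,0.082],"yaw": 0},{"gripper": 1,"delta_pos": [0,0,0.082],"yaw": 0},{"gripper": 1,"delta_pos": [0,0,0.082],"yaw": 0}]}}

```text
time: 29.92
tcp_pos: [0.6086, 0.0689, 0.1113]
tcp_rot: [0.001, 0.617, 0.787, 0.001]
ft_force: [-0.6, -0.3, -0.1]
grip_width: 0.0853
grasp_force: 0.0
```

Call:
{"method": "jog_arm", "body": {"deltas": [{"gripper": 0.5,"delta_pos": [0,0,0],"yaw": 0},{"gripper": 0.3,"delta_pos": [0,0,0],"yaw": 0},{"gripper": 0.28,"delta_pos": [0,0,0],"yaw": 0},{"gripper": 0.28,"delta_pos": [0,0,0],"yaw": 0}], "grip_force": 30}}

```text
time: 30.25
tcp_pos: [0.6083, 0.0685, 0.1104]
tcp_rot: [0.0, 0.617, 0.787, 0.001]
ft_force: [1.6, -0.1, 1.0]
grip_width: 0.0584
grasp_force: 32.4
```

Call:
{"method": "jog_arm", "body": {"deltas": [{"gripper": 0.2,"delta_pos": [0,0,-0.002],"yaw": 0},{"gripper": 0.2,"delta_pos": [0,0,-0.004],"yaw": 0},{"gripper": 0.2,"delta_pos": [0,-0.006,-0.004],"yaw": 0},{"gripper": 0.2,"delta_pos": [0.001,-0.012,-0.004],"yaw": 0},{"gripper": 0.2,"delta_pos": [0.001,-0.018,-0.004],"yaw": 0},{"gripper": 0.2,"delta_pos": [0.001,-0.0225,-0.004],"yaw": 0},{"gripper": 0.2,"delta_pos": [0.001,-0.0225,-0.004],"yaw": 0},{"gripper": 0.2,"delta_pos": [0.001,-0.0225,-0.003],"yaw": 0},{"gripper": 0.2,"delta_pos": [0.001,-0.0225,-0.001],"yaw": 0},{"gripper": 0.2,"delta_pos": [0.001,-0.0225,-0.001],"yaw": 0}]}}

```text
time: 31.08
tcp_pos: [0.5862, 0.0642, 0.1108]
tcp_rot: [0.0, 0.617, 0.787, 0.0]
ft_force: [0.4, 0.9, 0.9]
grip_width: 0.0584
grasp_force: 32.5
```

Release and rise, then on to the tamper hover and check.

Call:
{"method": "jog_arm", "body": {"deltas": [{"gripper": 0.5,"delta_pos": [0,0,0],"yaw": 0},{"gripper": 0.7,"delta_pos": [0,0,0],"yaw": 0},{"gripper": 0.9,"delta_pos": [0,0,0],"yaw": 0},{"gripper": 0.9,"delta_pos": [0,0,-0.02],"yaw": 0},{"gripper": 0.9,"delta_pos": [0,0,-0.05],"yaw": 0},{"gripper": 1,"delta_pos": [0,0,-0.085],"yaw": 0},{"gripper": 1,"delta_pos": [0,0,-0.09],"yaw": 0}]}}

```text
time: 31.67
tcp_pos: [0.5876, 0.0643, 0.2067]
tcp_rot: [0.003, 0.617, 0.787, 0.003]
ft_force: [-0.5, -0.2, 0.2]
grip_width: 0.085
grasp_force: 0.0
```

Call:
{"method": "jog_arm", "body": {"deltas": [{"gripper": 1,"delta_pos": [0.039,0.004,0],"yaw": -0.1},{"gripper": 1,"delta_pos": [0.079,0.008,0],"yaw": -0.2},{"gripper": 1,"delta_pos": [0.119,0.012,0],"yaw": -0.3},{"gripper": 1,"delta_pos": [0.159,0.016,0],"yaw": -0.4},{"gripper": 1,"delta_pos": [0.199,0.02,0],"yaw": -0.457},{"gripper": 1,"delta_pos": [0.235,0.024,0.01],"yaw": -0.457},{"gripper": 1,"delta_pos": [0.2495,0.0255,0.012],"yaw": -0.457},{"gripper": 1,"delta_pos": [0.2495,0.0255,0.012],"yaw": -0.457},{"gripper": 1,"delta_pos": [0.2495,0.0255,0.012],"yaw": -0.457}]}}

```text
time: 32.42
tcp_pos: [0.5508, 0.3129, 0.1882]
tcp_rot: [-0.0, 0.422, 0.906, -0.001]
ft_force: [0.9, -0.1, 0.4]
grip_width: 0.0853
grasp_force: 0.0
```

Run:
```python
from meas import *
go((.5515,.3125,.053),np.radians(40))
t=cams.read_camera("top");s=cams.read_camera("side");tamper(t,s)
cv2.imwrite("pics/j_t.png",t);cv2.imwrite("pics/j_s.png",s)
_,(H,S,V)=hsv("top",t);w=((S<60)&(V>150))[150:190,218:250]
for c,q in blobs("top",w,60): print("stack",c+[218,150],q)
print("expect",w2pix("top",[(.5857,.065,.124)]))
```

```text
t32.42 tcp [0.5508 0.3129 0.1882] delta [-0.0007  0.0004  0.1352] yaw 0.0004460921369300319 q6 1.39
tamper cap [147.86 180.7 ] 37 [0.5536 0.3118 0.097 ]
side cap [195.25 279.2 ] 64 [0.552  0.3098 0.097 ]
stack [230.42 170.67] [  2  11  23  20 326]
expect [[230.83541486 170.35617132]]
```

The stack is centred again, at (230.4,170.7) against (230.8,170.4) expected. I descend on the tamper.

Call:
{"method": "jog_arm", "body": {"deltas": [{"gripper": 1,"delta_pos": [-0.0005,0.0005,0.04],"yaw": 0.03},{"gripper": 1,"delta_pos": [-0.0005,0.0005,0.075],"yaw": 0.03},{"gripper": 1,"delta_pos": [-0.0005,0.0005,0.105],"yaw": 0.03},{"gripper": 1,"delta_pos": [-0.0005,0.0005,0.125],"yaw": 0.03},{"gripper": 1,"delta_pos": [-0.0005,0.0005,0.135],"yaw": 0.03},{"gripper": 1,"delta_pos": [-0.0005,0.0005,0.135],"yaw": 0.03},{"gripper": 1,"delta_pos": [-0.0005,0.0005,0.135],"yaw": 0.03}]}}

```text
time: 33.1
tcp_pos: [0.5525, 0.3116, 0.0547]
tcp_rot: [0.0, 0.437, 0.899, 0.0]
ft_force: [0.0, 1.0, 1.6]
grip_width: 0.0856
grasp_force: 0.0
```

Call:
{"method": "jog_arm", "body": {"deltas": [{"gripper": 0,"delta_pos": [0,0,0],"yaw": 0},{"gripper": -0.3,"delta_pos": [0,0,0],"yaw": 0},{"gripper": -1,"delta_pos": [0,0,0],"yaw": 0},{"gripper": -1,"delta_pos": [0,0,0],"yaw": 0},{"gripper": -1,"delta_pos": [0,0,0],"yaw": 0},{"gripper": -1,"delta_pos": [0,0,0],"yaw": 0},{"gripper": -1,"delta_pos": [0,0,0],"yaw": 0}], "grip_force": 40}}

```text
time: 33.68
tcp_pos: [0.5521, 0.3126, 0.0545]
tcp_rot: [0.0, 0.437, 0.9, 0.0]
ft_force: [-1.0, -1.0, 5.5]
grip_width: 0.0256
grasp_force: 39.9
```

Call:
{"method": "jog_arm", "body": {"deltas": [{"gripper": -1,"delta_pos": [0,0,0],"yaw": 0},{"gripper": -1,"delta_pos": [0,0,0],"yaw": 0},{"gripper": -1,"delta_pos": [0,0,0],"yaw": 0},{"gripper": -1,"delta_pos": [0,0,0],"yaw": 0}], "grip_force": 80}}

```text
time: 34.02
tcp_pos: [0.5521, 0.3126, 0.0546]
tcp_rot: [0.0, 0.437, 0.9, 0.0]
ft_force: [-2.1, -1.6, 5.6]
grip_width: 0.0253
grasp_force: 79.1
```

Call:
{"method": "jog_arm", "body": {"deltas": [{"gripper": -1,"delta_pos": [0,0,-0.01],"yaw": 0},{"gripper": -1,"delta_pos": [0,0,-0.03],"yaw": 0},{"gripper": -1,"delta_pos": [0,0,-0.06],"yaw": 0},{"gripper": -1,"delta_pos": [0,0,-0.095],"yaw": 0},{"gripper": -1,"delta_pos": [0,0,-0.13],"yaw": 0},{"gripper": -1,"delta_pos": [0,0,-0.15],"yaw": 0},{"gripper": -1,"delta_pos": [0,0,-0.152],"yaw": 0},{"gripper": -1,"delta_pos": [0,0,-0.152],"yaw": 0},{"gripper": -1,"delta_pos": [0,0,-0.152],"yaw": 0}]}}

```text
time: 34.77
tcp_pos: [0.5513, 0.3121, 0.2037]
tcp_rot: [-0.001, 0.437, 0.9, -0.001]
ft_force: [-0.1, 0.3, -4.8]
grip_width: 0.0253
grasp_force: 79.2
```

Run:
```python
from h import *
go((.5857,.063,.2),None);s,p,R=tool();print(s["grip_width"],s["grasp_force"],R.round(4).tolist())
```

```text
t34.77 tcp [0.5513 0.3121 0.2037] delta [-0.217  -0.1271  0.004 ] yaw  q6 1.42
0.0253326133590503 79.21275973320007 [[-0.6186, 0.7857, -0.0024], [0.7857, 0.6186, -0.0013], [0.0004, -0.0027, -1.0]]
```

Call:
{"method": "jog_arm", "body": {"deltas": [{"gripper": -1,"delta_pos": [-0.02,-0.012,0],"yaw": 0},{"gripper": -1,"delta_pos": [-0.05,-0.029,0],"yaw": 0},{"gripper": -1,"delta_pos": [-0.08,-0.047,0],"yaw": 0},{"gripper": -1,"delta_pos": [-0.11,-0.064,0],"yaw": 0},{"gripper": -1,"delta_pos": [-0.14,-0.082,0],"yaw": 0},{"gripper": -1,"delta_pos": [-0.17,-0.1,0],"yaw": 0},{"gripper": -1,"delta_pos": [-0.2,-0.117,0],"yaw": 0},{"gripper": -1,"delta_pos": [-0.217,-0.127,0],"yaw": 0},{"gripper": -1,"delta_pos": [-0.217,-0.127,0],"yaw": 0},{"gripper": -1,"delta_pos": [-0.217,-0.127,0],"yaw": 0}]}}

```text
time: 35.6
tcp_pos: [0.5853, 0.0622, 0.2032]
tcp_rot: [-0.002, 0.438, 0.899, -0.001]
ft_force: [-0.4, 0.7, -3.7]
grip_width: 0.0252
grasp_force: 79.4
```

Call:
{"method": "jog_arm", "body": {"deltas": [{"gripper": -1,"delta_pos": [0,0,0.01],"yaw": 0},{"gripper": -1,"delta_pos": [0,0,0.01],"yaw": 0},{"gripper": -1,"delta_pos": [0,0,0.01],"yaw": 0},{"gripper": -1,"delta_pos": [0,0,0.01],"yaw": 0}]}}

```text
time: 35.93
tcp_pos: [0.5859, 0.0644, 0.1951]
tcp_rot: [-0.001, 0.436, 0.9, -0.0]
ft_force: [-0.2, -0.4, -3.8]
grip_width: 0.0253
grasp_force: 79.1
```

Run:
```python
from meas import *
go((.5857,.063,.1756),None);s,p,R=tool();print(s["grip_width"],s["grasp_force"],s["ft_force"],s["torque"])
```

```text
t35.93 tcp [0.5859 0.0644 0.1951] delta [-0.001  -0.001   0.0195] yaw  q6 1.01
0.02533665942593931 79.09654498100281 [-0.1620574  -0.35001869 -3.75223478] [ 0.00505415 -0.06885043 -0.01367378]
```

Call:
{"method": "jog_arm", "body": {"deltas": [{"gripper": -1,"delta_pos": [-0.0005,-0.001,0.008],"yaw": 0},{"gripper": -1,"delta_pos": [-0.0005,-0.001,0.014],"yaw": 0},{"gripper": -1,"delta_pos": [-0.0005,-0.001,0.018],"yaw": 0},{"gripper": -1,"delta_pos": [-0.0005,-0.001,0.022],"yaw": 0},{"gripper": -1,"delta_pos": [-0.0005,-0.001,0.026],"yaw": 0},{"gripper": -1,"delta_pos": [-0.0005,-0.001,0.03],"yaw": 0},{"gripper": -1,"delta_pos": [-0.0005,-0.001,0.034],"yaw": 0},{"gripper": -1,"delta_pos": [-0.0005,-0.001,0.038],"yaw": 0},{"gripper": -1,"delta_pos": [-0.0005,-0.001,0.042],"yaw": 0}]}}

```text
time: 36.68
tcp_pos: [0.5858, 0.0624, 0.1537]
tcp_rot: [0.0, 0.437, 0.9, 0.0]
ft_force: [-2.6, 0.8, 1.7]
grip_width: 0.0253
grasp_force: 80.0
```

Call:
{"method": "jog_arm", "body": {"deltas": [{"gripper": -1,"delta_pos": [0,0,0.003],"yaw": 0},{"gripper": -1,"delta_pos": [0,0,0.006],"yaw": 0},{"gripper": -1,"delta_pos": [0,0,0.009],"yaw": 0},{"gripper": -1,"delta_pos": [0,0,0.012],"yaw": 0},{"gripper": -1,"delta_pos": [0,0,0.014],"yaw": 0},{"gripper": -1,"delta_pos": [0,0,0.014],"yaw": 0},{"gripper": -1,"delta_pos": [0,0,0.014],"yaw": 0}]}}

```text
time: 37.27
tcp_pos: [0.5858, 0.0624, 0.1393]
tcp_rot: [-0.0, 0.437, 0.9, -0.0]
ft_force: [-1.2, 1.2, -0.7]
grip_width: 0.0255
grasp_force: 79.8
```

Call:
{"method": "jog_arm", "body": {"deltas": [{"gripper": -1,"delta_pos": [0,0,0.002],"yaw": 0},{"gripper": -1,"delta_pos": [0,0,0.003],"yaw": 0},{"gripper": -1,"delta_pos": [0,0,0.004],"yaw": 0},{"gripper": -1,"delta_pos": [0,0,0.005],"yaw": 0},{"gripper": -1,"delta_pos": [0,0,0.005],"yaw": 0}]}}

```text
time: 37.68
tcp_pos: [0.5859, 0.0624, 0.1355]
tcp_rot: [0.0, 0.437, 0.9, 0.0]
ft_force: [-3.8, 0.1, 6.7]
grip_width: 0.0249
grasp_force: 80.6
```

Call:
{"method": "jog_arm", "body": {"deltas": [{"gripper": -1,"delta_pos": [0,0,0.001],"yaw": 0},{"gripper": -1,"delta_pos": [0,0,0.002],"yaw": 0},{"gripper": -1,"delta_pos": [0,0,0.002],"yaw": 0},{"gripper": -1,"delta_pos": [0,0,0.002],"yaw": 0}]}}

```text
time: 38.02
tcp_pos: [0.5861, 0.0623, 0.1353]
tcp_rot: [0.001, 0.437, 0.9, 0.001]
ft_force: [-6.7, -0.9, 15.4]
grip_width: 0.0251
grasp_force: 82.0
```

Bottomed out at about 19 N. Raise gently.

Call:
{"method": "jog_arm", "body": {"deltas": [{"gripper": -1,"delta_pos": [0,0,-0.002],"yaw": 0},{"gripper": -1,"delta_pos": [0,0,-0.005],"yaw": 0},{"gripper": -1,"delta_pos": [0,0,-0.01],"yaw": 0},{"gripper": -1,"delta_pos": [0,0,-0.015],"yaw": 0},{"gripper": -1,"delta_pos": [0,0,-0.03],"yaw": 0},{"gripper": -1,"delta_pos": [0,0,-0.05],"yaw": 0},{"gripper": -1,"delta_pos": [0,0,-0.07],"yaw": 0},{"gripper": -1,"delta_pos": [0,0,-0.07],"yaw": 0}]}}

```text
time: 38.68
tcp_pos: [0.5877, 0.0624, 0.2065]
tcp_rot: [0.003, 0.437, 0.9, 0.001]
ft_force: [0.7, 0.4, -3.0]
grip_width: 0.0251
grasp_force: 79.5
```

Run:
```python
from meas import *
t=cams.read_camera("top");s=cams.read_camera("side");cover(t)
_,(H,S,V)=hsv("side",s);m=((H>12)&(H<34)&(S>110)&(V>90))
w=((S<60)&(V>120))[195:240,205:260]
for c,q in blobs("side",w,20): print("side stack",c+[205,195],q)
print("exp top face centre: latched",w2pix("side",[(.5857,.061,.088)]),"up",w2pix("side",[(.5857,.061,.124)]))
cv2.imwrite("pics/k.png",np.hstack([cv2.resize(s[180:250,195:265],(600,600),interpolation=2)]))
print(r.get_state()["grip_width"]);go((.5670,.3226,.06))
```

```text
cover rect [421.9 229.6] [83.2 50.6] 4.979376316070557 mom [0.4219 0.2299 0.005 ]
side stack [232.69 212.28] [   0    0   55   45 1029]
exp top face centre: latched [[229.72371924 215.8978364 ]] up [[229.34560484 206.19857632]]
0.0250682008544836
t38.78 tcp [0.5865 0.0623 0.2027] delta [0.2167 0.1455 0.1426] yaw  q6 1.01
```

View pics/k.png

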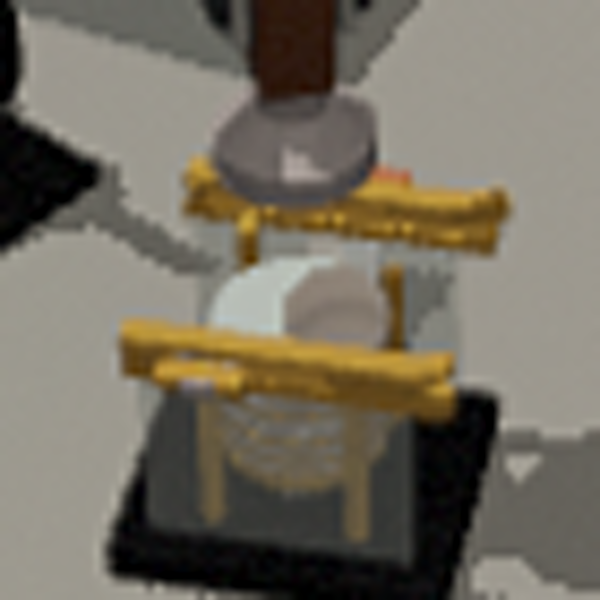

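The stack is latched down: its top face lies below the rails and the plate low. Now the tamper goes back to its mat.

Call:
{"method": "jog_arm", "body": {"deltas": [{"gripper": -1,"delta_pos": [0.02,0.0134,0],"yaw": 0},{"gripper": -1,"delta_pos": [0.05,0.0336,0],"yaw": 0},{"gripper": -1,"delta_pos": [0.08,0.0537,0],"yaw": 0},{"gripper": -1,"delta_pos": [0.11,0.0738,0],"yaw": 0},{"gripper": -1,"delta_pos": [0.14,0.094,0],"yaw": 0},{"gripper": -1,"delta_pos": [0.17,0.114,0],"yaw": 0},{"gripper": -1,"delta_pos": [0.2,0.134,0],"yaw": 0},{"gripper": -1,"delta_pos": [0.2165,0.145,0],"yaw": 0},{"gripper": -1,"delta_pos": [0.2165,0.145,0.02],"yaw": 0},{"gripper": -1,"delta_pos": [0.2165,0.145,0.05],"yaw": 0}]}}

```text
time: 39.62
tcp_pos: [0.5665, 0.3246, 0.1528]
tcp_rot: [0.001, 0.435, 0.9, 0.001]
ft_force: [0.5, -0.4, -3.4]
grip_width: 0.0251
grasp_force: 79.9
```

Call:
{"method": "jog_arm", "body": {"deltas": [{"gripper": -1,"delta_pos": [0,0,0.02],"yaw": 0},{"gripper": -1,"delta_pos": [0,0,0.04],"yaw": 0},{"gripper": -1,"delta_pos": [0,0,0.06],"yaw": 0},{"gripper": -1,"delta_pos": [0,0,0.075],"yaw": 0},{"gripper": -1,"delta_pos": [0,0,0.085],"yaw": 0},{"gripper": -1,"delta_pos": [0,0,0.085],"yaw": 0},{"gripper": -1,"delta_pos": [0,0,0.085],"yaw": 0}]}}

```text
time: 40.2
tcp_pos: [0.5652, 0.3217, 0.0666]
tcp_rot: [-0.001, 0.437, 0.9, -0.001]
ft_force: [0.4, -0.1, -3.0]
grip_width: 0.0253
grasp_force: 79.6
```

Call:
{"method": "jog_arm", "body": {"deltas": [{"gripper": -1,"delta_pos": [0,0,0.005],"yaw": 0},{"gripper": -1,"delta_pos": [0,0,0.009],"yaw": 0},{"gripper": -1,"delta_pos": [0,0,0.011],"yaw": 0},{"gripper": -1,"delta_pos": [0,0,0.011],"yaw": 0},{"gripper": -1,"delta_pos": [0,0,0.011],"yaw": 0}]}}

```text
time: 40.62
tcp_pos: [0.5659, 0.3222, 0.057]
tcp_rot: [0.0, 0.437, 0.9, 0.0]
ft_force: [-0.7, 0.9, -2.6]
grip_width: 0.0252
grasp_force: 79.7
```

Call:
{"method": "jog_arm", "body": {"deltas": [{"gripper": -1,"delta_pos": [0,0,0.001],"yaw": 0},{"gripper": -1,"delta_pos": [0,0,0.0015],"yaw": 0},{"gripper": -1,"delta_pos": [0,0,0.0018],"yaw": 0},{"gripper": -1,"delta_pos": [0,0,0.0018],"yaw": 0},{"gripper": -1,"delta_pos": [0,0,0.0018],"yaw": 0}]}}

```text
time: 41.03
tcp_pos: [0.5658, 0.3222, 0.055]
tcp_rot: [0.0, 0.437, 0.9, 0.0]
ft_force: [0.6, -0.6, -3.5]
grip_width: 0.0251
grasp_force: 79.7
```

Call:
{"method": "jog_arm", "body": {"deltas": [{"gripper": -1,"delta_pos": [0,0,0.0008],"yaw": 0},{"gripper": -1,"delta_pos": [0,0,0.0012],"yaw": 0},{"gripper": -1,"delta_pos": [0,0,0.0012],"yaw": 0},{"gripper": -1,"delta_pos": [0,0,0.0012],"yaw": 0}]}}

```text
time: 41.37
tcp_pos: [0.5659, 0.3222, 0.0547]
tcp_rot: [0.0, 0.437, 0.9, 0.0]
ft_force: [-3.9, -2.1, 5.5]
grip_width: 0.025
grasp_force: 80.7
```

Contact. Open slowly and rise.

Call:
{"method": "jog_arm", "body": {"deltas": [{"gripper": -0.3,"delta_pos": [0,0,0],"yaw": 0},{"gripper": 0,"delta_pos": [0,0,0],"yaw": 0},{"gripper": 0.5,"delta_pos": [0,0,0],"yaw": 0},{"gripper": 1,"delta_pos": [0,0,0],"yaw": 0},{"gripper": 1,"delta_pos": [0,0,0],"yaw": 0},{"gripper": 1,"delta_pos": [0,0,-0.03],"yaw": 0},{"gripper": 1,"delta_pos": [0,0,-0.07],"yaw": 0},{"gripper": 1,"delta_pos": [0,0,-0.11],"yaw": 0},{"gripper": 1,"delta_pos": [0,0,-0.14],"yaw": 0},{"gripper": 1,"delta_pos": [0,0,-0.14],"yaw": 0}]}}

```text
time: 42.2
tcp_pos: [0.5681, 0.3235, 0.2017]
tcp_rot: [0.003, 0.437, 0.9, 0.005]
ft_force: [0.3, 0.4, 0.2]
grip_width: 0.0853
grasp_force: 0.0
```

Run:
```python
from meas import *
t=cams.read_camera("top");s=cams.read_camera("side");cover(t);tamper(t,s)
_,(H,S,V)=hsv("top",t)
k=((H<18)&(S>80)&(V<150)&(V>20)).astype(np.uint8);m=np.zeros_like(k);m[215:240,172:200]=1
for c,q in blobs("top",k*m,8): print("knob top",c,q,pix2w("top",c,.03)[0])
_,(H,S,V)=hsv("side",s)
k=((H<18)&(S>80)&(V<110)).astype(np.uint8);m=np.zeros_like(k);m[275:305,245:280]=1
for c,q in blobs("side",k*m,8): print("knob side",c,q,pix2w("side",c,.025)[0])
y=((H>12)&(H<34)&(S>110)&(V>90)).astype(np.uint8);m[:]=0;m[270:315,235:290]=1
y=cv2.morphologyEx(y*m,cv2.MORPH_CLOSE,np.ones((9,9)))
for c,q in blobs("side",y,50): print("cover side",c,q,pix2w("side",c,.005)[0])
go((.4227,.2127,.12),np.radians(4.4))
```

```text
cover rect [422.9 214.8] [83.5 80.9] 4.467007637023926 mom [0.4225 0.2147 0.005 ]
tamper cap [145.18 175.73] 33 [0.5682 0.3204 0.097 ]
side cap [188.18 279.98] 66 [0.5662 0.3191 0.097 ]
knob top [179.97 229.72] [172 215  19  25 216] [0.41175368 0.22315861 0.03      ]
knob side [260.44 288.63] [257 282   8  15  78] [0.4209051  0.21511307 0.025     ]
cover side [261.09 293.08] [241 278  40  33 762] [0.41992054 0.2126001  0.005     ]
t42.30 tcp [0.5667 0.3227 0.1956] delta [ 0.0027 -0.1815  0.075 ] yaw 0.590217337955572 q6 1.42
```

Call:
{"method": "jog_arm", "body": {"deltas": [{"gripper": 1,"delta_pos": [0,-0.03,0],"yaw": 0.1},{"gripper": 1,"delta_pos": [0.001,-0.065,0],"yaw": 0.2},{"gripper": 1,"delta_pos": [0.002,-0.1,0],"yaw": 0.3},{"gripper": 1,"delta_pos": [0.002,-0.135,0.01],"yaw": 0.4},{"gripper": 1,"delta_pos": [0.003,-0.165,0.03],"yaw": 0.5},{"gripper": 1,"delta_pos": [0.003,-0.1815,0.06],"yaw": 0.59},{"gripper": 1,"delta_pos": [0.003,-0.1815,0.075],"yaw": 0.59},{"gripper": 1,"delta_pos": [0.003,-0.1815,0.075],"yaw": 0.59},{"gripper": 1,"delta_pos": [0.003,-0.1815,0.075],"yaw": 0.59}]}}

```text
time: 43.05
tcp_pos: [0.4204, 0.2117, 0.1175]
tcp_rot: [-0.001, 0.679, 0.734, -0.001]
ft_force: [1.0, 0.1, 0.5]
grip_width: 0.0853
grasp_force: 0.0
```

Run:
```python
from meas import *
s=cams.read_camera("side")
_,(H,S,V)=hsv("side",s)
y=((H>12)&(H<34)&(S>110)&(V>90)).astype(np.uint8);m=np.zeros_like(y);m[270:315,235:290]=1
y=cv2.morphologyEx(y*m,cv2.MORPH_CLOSE,np.ones((9,9)))
for c,q in blobs("side",y,50): print("cover side",c,q,pix2w("side",c,.005)[0])
go((.4225,.213,.0115),np.radians(4.4))
```

```text
cover side [261.1  292.99] [241 278  40  33 765] [0.420017   0.21232036 0.005     ]
t43.10 tcp [0.4215 0.2123 0.1187] delta [0.0006 0.0011 0.1072] yaw 0.0005954830998566862 q6 1.96
```

Call:
{"method": "jog_arm", "body": {"deltas": [{"gripper": 1,"delta_pos": [0.0005,0.001,0.04],"yaw": 0},{"gripper": 1,"delta_pos": [0.0005,0.001,0.075],"yaw": 0},{"gripper": 1,"delta_pos": [0.0005,0.001,0.097],"yaw": 0},{"gripper": 1,"delta_pos": [0.0005,0.001,0.105],"yaw": 0},{"gripper": 1,"delta_pos": [0.0005,0.001,0.107],"yaw": 0},{"gripper": 1,"delta_pos": [0.0005,0.001,0.107],"yaw": 0},{"gripper": 1,"delta_pos": [0.0005,0.001,0.107],"yaw": 0}]}}

```text
time: 43.68
tcp_pos: [0.4239, 0.2137, 0.0136]
tcp_rot: [0.0, 0.679, 0.734, 0.001]
ft_force: [0.9, 0.1, 1.0]
grip_width: 0.0853
grasp_force: 0.0
```

Call:
{"method": "jog_arm", "body": {"deltas": [{"gripper": 0,"delta_pos": [0,0,0],"yaw": 0},{"gripper": -0.4,"delta_pos": [0,0,0],"yaw": 0},{"gripper": -0.6,"delta_pos": [0,0,0],"yaw": 0},{"gripper": -1,"delta_pos": [0,0,0],"yaw": 0},{"gripper": -1,"delta_pos": [0,0,0],"yaw": 0},{"gripper": -1,"delta_pos": [0,0,0],"yaw": 0},{"gripper": -1,"delta_pos": [0,0,0],"yaw": 0},{"gripper": -1,"delta_pos": [0,0,0],"yaw": 0}], "grip_force": 50}}

```text
time: 44.35
tcp_pos: [0.4225, 0.2129, 0.0121]
tcp_rot: [0.0, 0.679, 0.734, 0.0]
ft_force: [-0.3, -0.4, 3.4]
grip_width: 0.0108
grasp_force: 49.9
```

Call:
{"method": "jog_arm", "body": {"deltas": [{"gripper": -1,"delta_pos": [0,0,-0.01],"yaw": 0},{"gripper": -1,"delta_pos": [0,0,-0.03],"yaw": 0},{"gripper": -1,"delta_pos": [0,0,-0.06],"yaw": 0},{"gripper": -1,"delta_pos": [0,0,-0.095],"yaw": 0},{"gripper": -1,"delta_pos": [0,0,-0.13],"yaw": 0},{"gripper": -1,"delta_pos": [0,0,-0.145],"yaw": 0},{"gripper": -1,"delta_pos": [0,0,-0.145],"yaw": 0},{"gripper": -1,"delta_pos": [0,0,-0.145],"yaw": 0}], "grip_force": 70}}

```text
time: 45.02
tcp_pos: [0.4226, 0.213, 0.1574]
tcp_rot: [0.0, 0.679, 0.734, 0.001]
ft_force: [-0.2, 1.3, -1.4]
grip_width: 0.0103
grasp_force: 68.6
```

Run:
```python
from meas import *
s,p,R=tool();print(s["grip_width"],s["grasp_force"],s["ft_force"])
go((.4642,.0334,.158),.239)
```

```text
0.010294132156099497 68.55757355690002 [-0.1837771   1.30867995 -1.36749758]
t45.02 tcp [0.4226 0.213  0.1574] delta [-0.1823  0.0276 -0.0007] yaw -0.16198762236075348 q6 1.96
```

Call:
{"method": "jog_arm", "body": {"deltas": [{"gripper": -1,"delta_pos": [-0.02,0.003,0],"yaw": -0.03},{"gripper": -1,"delta_pos": [-0.05,0.0075,0],"yaw": -0.06},{"gripper": -1,"delta_pos": [-0.08,0.012,0],"yaw": -0.09},{"gripper": -1,"delta_pos": [-0.11,0.0165,0],"yaw": -0.12},{"gripper": -1,"delta_pos": [-0.14,0.021,0],"yaw": -0.15},{"gripper": -1,"delta_pos": [-0.165,0.025,0],"yaw": -0.162},{"gripper": -1,"delta_pos": [-0.182,0.0276,0],"yaw": -0.162},{"gripper": -1,"delta_pos": [-0.182,0.0276,0],"yaw": -0.162},{"gripper": -1,"delta_pos": [-0.182,0.0276,0],"yaw": -0.162},{"gripper": -1,"delta_pos": [-0.182,0.0276,0],"yaw": -0.162}]}}

```text
time: 45.85
tcp_pos: [0.4629, 0.0338, 0.1554]
tcp_rot: [-0.001, 0.618, 0.786, -0.001]
ft_force: [0.7, 0.9, -1.2]
grip_width: 0.0106
grasp_force: 68.6
```

Run:
```python
from meas import *
go((.4642,.0334,.1111),.239)
t=cams.read_camera("top");s=cams.read_camera("side");cv2.imwrite("pics/l_t.png",t);cv2.imwrite("pics/l_s.png",s)
for n,im in(("top",t),("side",s)):
    _,(H,S,V)=hsv(n,im);y=((H>12)&(H<36)&(S>110)&(V>90)).astype(np.uint8)
    S_,p,R=tool();c=w2pix(n,p)[0].astype(int);m=np.zeros_like(y);m[c[1]-30:c[1]+30,c[0]-35:c[0]+35]=1
    for b,q in blobs(n,y*m,20): print(n,c,b,q)
    # expected cover corners
    u=np.array([.9716,.2364]);v=np.array([-.2364,.9716]);
    P=[list(p[:2]+a*.042*u+b*.0408*v)+[p[2]-.0121+.005] for a,b in((1,1),(1,-1),(-1,-1),(-1,1))]
    print("pred corners",w2pix(n,P).round(1).tolist())
```

```text
t45.85 tcp [0.4629 0.0338 0.1554] delta [-0.0008  0.0013  0.0443] yaw -4.6136554752385095e-05 q6 1.40
pred corners [[222.6, 201.1], [250.9, 194.8], [257.2, 224.0], [228.8, 230.3]]
side [274 203] [274.34 207.91] [257 195  35  24 492]
side [274 203] [245.84 204.71] [239 201  15   9 103]
side [274 203] [242.92 224.03] [239 221   9   8  62]
pred corners [[255.9, 213.6], [261.4, 194.5], [291.5, 198.3], [287.4, 217.7]]
```

Call:
{"method": "jog_arm", "body": {"deltas": [{"gripper": -1,"delta_pos": [-0.0005,0.001,0.015],"yaw": 0},{"gripper": -1,"delta_pos": [-0.0005,0.001,0.03],"yaw": 0},{"gripper": -1,"delta_pos": [-0.0005,0.001,0.04],"yaw": 0},{"gripper": -1,"delta_pos": [-0.0005,0.001,0.044],"yaw": 0},{"gripper": -1,"delta_pos": [-0.0005,0.001,0.044],"yaw": 0},{"gripper": -1,"delta_pos": [-0.0005,0.001,0.044],"yaw": 0},{"gripper": -1,"delta_pos": [-0.0005,0.001,0.044],"yaw": 0}]}}

```text
time: 46.53
tcp_pos: [0.4654, 0.0335, 0.1135]
tcp_rot: [0.0, 0.618, 0.786, 0.0]
ft_force: [0.9, -0.2, -1.5]
grip_width: 0.0104
grasp_force: 68.6
```

Run:
```python
from h import *
go((.5857,.063,.1111),.239)
```

```text
t46.53 tcp [0.4654 0.0335 0.1135] delta [0.0002 0.1239 0.0025] yaw 0.0003499297168636506 q6 1.40
```

Call:
{"method": "jog_arm", "body": {"deltas": [{"gripper": -1,"delta_pos": [0,0.004,0.0018],"yaw": 0},{"gripper": -1,"delta_pos": [0,0.01,0.0018],"yaw": 0},{"gripper": -1,"delta_pos": [0,0.016,0.0018],"yaw": 0},{"gripper": -1,"delta_pos": [0,0.022,0.0018],"yaw": 0},{"gripper": -1,"delta_pos": [0,0.026,0.0018],"yaw": 0},{"gripper": -1,"delta_pos": [0,0.03,0.0018],"yaw": 0},{"gripper": -1,"delta_pos": [0,0.034,0.0018],"yaw": 0},{"gripper": -1,"delta_pos": [0,0.034,0.0018],"yaw": 0}]}}

```text
time: 47.2
tcp_pos: [0.4988, 0.0414, 0.1109]
tcp_rot: [0.0, 0.618, 0.786, 0.0]
ft_force: [0.7, -1.0, -1.9]
grip_width: 0.0105
grasp_force: 68.6
```

Call:
{"method": "jog_arm", "body": {"deltas": [{"gripper": -1,"delta_pos": [0,0.004,0],"yaw": 0},{"gripper": -1,"delta_pos": [0,0.008,0],"yaw": 0},{"gripper": -1,"delta_pos": [0,0.012,0],"yaw": 0},{"gripper": -1,"delta_pos": [0,0.016,0],"yaw": 0},{"gripper": -1,"delta_pos": [0,0.02,0],"yaw": 0},{"gripper": -1,"delta_pos": [0,0.024,0],"yaw": 0},{"gripper": -1,"delta_pos": [0,0.024,0],"yaw": 0}]}}

```text
time: 47.78
tcp_pos: [0.5221, 0.0472, 0.1109]
tcp_rot: [0.0, 0.618, 0.786, 0.0]
ft_force: [0.5, -0.8, -1.8]
grip_width: 0.0107
grasp_force: 68.6
```

Call:
{"method": "jog_arm", "body": {"deltas": [{"gripper": -1,"delta_pos": [0,0.005,0],"yaw": 0},{"gripper": -1,"delta_pos": [0,0.01,0],"yaw": 0},{"gripper": -1,"delta_pos": [0,0.015,0],"yaw": 0},{"gripper": -1,"delta_pos": [0,0.02,0],"yaw": 0},{"gripper": -1,"delta_pos": [0,0.025,0],"yaw": 0},{"gripper": -1,"delta_pos": [0,0.03,0],"yaw": 0},{"gripper": -1,"delta_pos": [0,0.035,0],"yaw": 0},{"gripper": -1,"delta_pos": [0,0.04,0],"yaw": 0},{"gripper": -1,"delta_pos": [0,0.04,0],"yaw": 0}]}}

```text
time: 48.53
tcp_pos: [0.56, 0.0564, 0.1104]
tcp_rot: [-0.001, 0.618, 0.786, -0.001]
ft_force: [-2.0, -1.7, -0.8]
grip_width: 0.0104
grasp_force: 68.6
```

Call:
{"method": "jog_arm", "body": {"deltas": [{"gripper": -1,"delta_pos": [0,0.004,0],"yaw": 0},{"gripper": -1,"delta_pos": [0,0.008,0],"yaw": 0},{"gripper": -1,"delta_pos": [0,0.012,0],"yaw": 0},{"gripper": -1,"delta_pos": [0,0.016,0],"yaw": 0},{"gripper": -1,"delta_pos": [0,0.02,0],"yaw": 0},{"gripper": -1,"delta_pos": [0,0.023,0],"yaw": 0},{"gripper": -1,"delta_pos": [0,0.023,0],"yaw": 0},{"gripper": -1,"delta_pos": [0,0.023,0],"yaw": 0}]}}

```text
time: 49.2
tcp_pos: [0.5842, 0.0625, 0.1115]
tcp_rot: [0.001, 0.618, 0.786, 0.001]
ft_force: [5.3, 1.9, -1.7]
grip_width: 0.0104
grasp_force: 68.7
```

Call:
{"method": "jog_arm", "body": {"deltas": [{"gripper": -1,"delta_pos": [0,0.001,0],"yaw": 0},{"gripper": -1,"delta_pos": [0,0.002,0],"yaw": 0},{"gripper": -1,"delta_pos": [0,0.003,0],"yaw": 0},{"gripper": -1,"delta_pos": [0,0.004,0],"yaw": 0},{"gripper": -1,"delta_pos": [0,0.004,0],"yaw": 0},{"gripper": -1,"delta_pos": [0,0.004,0],"yaw": 0}]}}

```text
time: 49.7
tcp_pos: [0.586, 0.0626, 0.1108]
tcp_rot: [-0.0, 0.618, 0.786, -0.0]
ft_force: [0.3, 1.0, -1.2]
grip_width: 0.0106
grasp_force: 68.9
```

Call:
{"method": "jog_arm", "body": {"deltas": [{"gripper": -1,"delta_pos": [0,0.001,0],"yaw": 0},{"gripper": -1,"delta_pos": [0,0.002,0],"yaw": 0},{"gripper": -1,"delta_pos": [0,0.002,0],"yaw": 0},{"gripper": -1,"delta_pos": [0,0.002,0],"yaw": 0}]}}

```text
time: 50.03
tcp_pos: [0.587, 0.0628, 0.1105]
tcp_rot: [-0.001, 0.618, 0.786, -0.001]
ft_force: [-5.5, -1.3, 0.2]
grip_width: 0.0104
grasp_force: 69.1
```

Call:
{"method": "jog_arm", "body": {"deltas": [{"gripper": -1,"delta_pos": [0,0.001,0],"yaw": 0},{"gripper": -1,"delta_pos": [0,0.0025,0],"yaw": 0},{"gripper": -1,"delta_pos": [0,0.0025,0],"yaw": 0},{"gripper": -1,"delta_pos": [0,0.0025,0],"yaw": 0}]}}

```text
time: 50.37
tcp_pos: [0.5872, 0.0628, 0.1104]
tcp_rot: [-0.002, 0.618, 0.786, -0.003]
ft_force: [-12.5, -4.0, 6.0]
grip_width: 0.0108
grasp_force: 69.9
```

Cover is home against its stop. Relax, open and rise.

Call:
{"method": "jog_arm", "body": {"deltas": [{"gripper": -1,"delta_pos": [0,-0.004,0],"yaw": 0},{"gripper": -1,"delta_pos": [0,-0.005,0],"yaw": 0},{"gripper": -0.4,"delta_pos": [0,-0.005,0],"yaw": 0},{"gripper": -0.2,"delta_pos": [0,-0.005,0],"yaw": 0},{"gripper": 0,"delta_pos": [0,-0.005,0],"yaw": 0},{"gripper": 0,"delta_pos": [0,-0.005,-0.02],"yaw": 0},{"gripper": 0,"delta_pos": [0,-0.005,-0.05],"yaw": 0},{"gripper": -1,"delta_pos": [0,-0.005,-0.09],"yaw": 0},{"gripper": -1,"delta_pos": [0,-0.005,-0.1],"yaw": 0}]}}

```text
time: 51.12
tcp_pos: [0.5879, 0.063, 0.2171]
tcp_rot: [0.003, 0.618, 0.786, 0.003]
ft_force: [-0.1, 1.2, 0.7]
grip_width: 0.0192
grasp_force: 0.0
```

Run:
```python
from meas import *
go((.613,-.0487,.2),.239)
t=cv2.imread("pics/top0.png");V=t.max(2);m=(V<40);m[:80]=0;m[136:]=0;m[:,:245]=0;m[:,:][:,290:]=0
P=np.argwhere(m)[:,::-1]
for z in(0,.15): W=pix2w("top",P,z);print(z,W.min(0),W.max(0))
```

```text
t51.12 tcp [0.5879 0.063  0.2171] delta [-0.1144 -0.0022  0.0172] yaw 1.05281812134983e-05 q6 1.44
0 [ 0.73500145 -0.08043136  0.        ] [0.87596465 0.01430677 0.        ]
0.15 [ 0.70074579 -0.07575508  0.15      ] [0.82703033 0.00911786 0.15      ]
```

Call:
{"method": "jog_arm", "body": {"deltas": [{"gripper": -1,"delta_pos": [-0.03,0,0],"yaw": 0},{"gripper": -1,"delta_pos": [-0.06,-0.001,0],"yaw": 0},{"gripper": -1,"delta_pos": [-0.09,-0.0015,0],"yaw": 0},{"gripper": -1,"delta_pos": [-0.1145,-0.0015,0],"yaw": 0},{"gripper": -1,"delta_pos": [-0.1145,-0.0015,0.03],"yaw": 0},{"gripper": -1,"delta_pos": [-0.1145,-0.0015,0.06],"yaw": 0},{"gripper": -1,"delta_pos": [-0.1145,-0.0015,0.09],"yaw": 0},{"gripper": -1,"delta_pos": [-0.1145,-0.0015,0.12],"yaw": 0},{"gripper": -1,"delta_pos": [-0.1145,-0.0015,0.135],"yaw": 0},{"gripper": -1,"delta_pos": [-0.1145,-0.0015,0.135],"yaw": 0}]}}

```text
time: 51.95
tcp_pos: [0.6093, -0.0488, 0.0718]
tcp_rot: [-0.003, 0.618, 0.786, -0.002]
ft_force: [-0.4, 0.8, -0.4]
grip_width: 0.0001
grasp_force: 0.0
```

Run:
```python
from meas import *
go((.613,-.0487,.05),.239)
t=cams.read_camera("top");s=cams.read_camera("side")
_,(H,S,V)=hsv("top",t);y=((H>15)&(H<36)&(S>110)&(V>90)).astype(np.uint8);m=np.zeros_like(y);m[140:215,200:262]=1
y=cv2.morphologyEx(y*m,cv2.MORPH_CLOSE,np.ones((3,3)))
for c,q in blobs("top",y,20): print("top yellow",c,q,pix2w("top",c,.105)[0].round(4))
k=((H<16)&(S>80)&(V<110)&(V>25)).astype(np.uint8)
for c,q in blobs("top",(k*m)[155:190,218:250],5): print("knob",c+[218,155],q,pix2w("top",c+[218,155],.131)[0].round(4))
print("expect knob top",w2pix("top",[(.5865,.065,.131)]))
_,(H,S,V)=hsv("side",s);k=((H<18)&(S>80)&(V<110)).astype(np.uint8)
for c,q in blobs("side",k[185:225,210:250],5): print("knob side",c+[210,185],q)
print(w2pix("side",[(.5865,.061,.12)]))
```

```text
t51.95 tcp [ 0.6093 -0.0488  0.0718] delta [-0.0009  0.0037  0.0217] yaw -0.0001299621685137975 q6 1.25
top yellow [229.45 171.18] [211 153  35  42 855] [0.5858 0.0705 0.105 ]
knob [247.15 174.39] [24  0  8 35 98] [0.574  0.0172 0.131 ]
knob [231.86 170.65] [ 8 13 12  7 43] [0.584  0.0615 0.131 ]
expect knob top [[230.66724545 169.748307  ]]
knob side [229.36 207.62] [17 17  6 13 61]
[[229.13180026 207.21380128]]
```

Call:
{"method": "jog_arm", "body": {"deltas": [{"gripper": -1,"delta_pos": [-0.001,0.003,0.012],"yaw": 0},{"gripper": -1,"delta_pos": [-0.001,0.003,0.02],"yaw": 0},{"gripper": -1,"delta_pos": [-0.001,0.003,0.024],"yaw": 0},{"gripper": -1,"delta_pos": [-0.001,0.003,0.028],"yaw": 0},{"gripper": -1,"delta_pos": [-0.001,0.003,0.031],"yaw": 0},{"gripper": -1,"delta_pos": [-0.001,0.003,0.031],"yaw": 0}]}}

```text
time: 52.55
tcp_pos: [0.6147, -0.0492, 0.0447]
tcp_rot: [-0.0, 0.618, 0.786, -0.0]
ft_force: [-0.6, -0.3, -0.1]
grip_width: -0.0001
grasp_force: 0.0
```

Call:
{"method": "jog_arm", "body": {"deltas": [{"gripper": -1,"delta_pos": [0,0,0.002],"yaw": 0},{"gripper": -1,"delta_pos": [0,0,0.004],"yaw": 0},{"gripper": -1,"delta_pos": [0,0,0.006],"yaw": 0},{"gripper": -1,"delta_pos": [0,0,0.007],"yaw": 0},{"gripper": -1,"delta_pos": [0,0,0.007],"yaw": 0},{"gripper": -1,"delta_pos": [0,0,0.007],"yaw": 0},{"gripper": -1,"delta_pos": [0,0,0.007],"yaw": 0}]}}

```text
time: 53.13
tcp_pos: [0.6146, -0.0489, 0.0379]
tcp_rot: [-0.0, 0.618, 0.786, 0.0]
ft_force: [0.3, -0.7, 0.3]
grip_width: 0.0002
grasp_force: 0.4
```

```bash
cat > chk.py <<'E'
from meas import *
s=cams.read_camera("side")
# white-ish between the rails through the clear panel: marble rows
_,(H,S,V)=hsv("side",s)
k=cv2.imread("pics/l_s.png");_,(H2,S2,V2)=hsv("side",k)
print(r.get_state()["time"]);print("col u=230 now:",[(v,tuple(int(x) for x in s[v,226:235].mean(0))) for v in range(212,250,2)])
print("latched ref:",[(v,tuple(int(x) for x in k[v,226:235].mean(0))) for v in range(212,250,2)])
print("proj stack bottom: latched",w2pix("side",[(.5865,.091,.04)]),"released",w2pix("side",[(.5865,.091,.05)]))
E
python3 chk.py
```

```text
53.1833
col u=230 now: [(212, (25, 60, 85)), (214, (35, 89, 118)), (216, (59, 146, 180)), (218, (62, 153, 189)), (220, (63, 152, 190)), (222, (42, 107, 139)), (224, (36, 93, 124)), (226, (52, 86, 107)), (228, (78, 96, 106)), (230, (96, 105, 109)), (232, (93, 103, 108)), (234, (90, 104, 111)), (236, (65, 85, 94)), (238, (57, 60, 58)), (240, (55, 58, 56)), (242, (56, 59, 58)), (244, (23, 24, 24)), (246, (9, 8, 8)), (248, (6, 5, 4))]
latched ref: [(212, (180, 188, 182)), (214, (178, 188, 182)), (216, (168, 181, 182)), (218, (172, 183, 182)), (220, (82, 152, 184)), (222, (39, 103, 134)), (224, (35, 89, 120)), (226, (48, 81, 101)), (228, (73, 92, 102)), (230, (95, 102, 105)), (232, (87, 98, 104)), (234, (84, 98, 105)), (236, (62, 85, 97)), (238, (54, 56, 55)), (240, (52, 55, 54)), (242, (54, 56, 55)), (244, (21, 21, 20)), (246, (9, 7, 8)), (248, (3, 3, 3))]
proj stack bottom: latched [[225.16834608 234.81105107]] released [[225.0437799  232.25855165]]
```

Call:
{"method": "jog_arm", "body": {"deltas": [{"gripper": -1,"delta_pos": [0,0,0.002],"yaw": 0},{"gripper": -1,"delta_pos": [0,0,0.004],"yaw": 0},{"gripper": -1,"delta_pos": [0,0,0.005],"yaw": 0},{"gripper": -1,"delta_pos": [0,0,0.005],"yaw": 0},{"gripper": -1,"delta_pos": [0,0,0.005],"yaw": 0},{"gripper": -1,"delta_pos": [0,0,0.005],"yaw": 0}]}}

```text
time: 53.68
tcp_pos: [0.6145, -0.049, 0.0328]
tcp_rot: [-0.0, 0.618, 0.786, -0.0]
ft_force: [-0.4, 0.4, 0.2]
grip_width: 0.0002
grasp_force: 0.3
```

```bash
python3 chk.py | grep -v latched
```

```text
53.7333
col u=230 now: [(212, (27, 63, 90)), (214, (40, 103, 134)), (216, (63, 152, 187)), (218, (62, 152, 189)), (220, (63, 153, 190)), (222, (42, 108, 140)), (224, (36, 94, 126)), (226, (50, 84, 105)), (228, (78, 96, 106)), (230, (82, 99, 108)), (232, (74, 98, 109)), (234, (79, 85, 88)), (236, (80, 84, 86)), (238, (58, 61, 60)), (240, (56, 58, 57)), (242, (56, 59, 58)), (244, (24, 24, 22)), (246, (10, 9, 9)), (248, (3, 3, 3))]
```

The stack's lower edge moved up about 2–3 px, as expected for a 10 mm rise. Raise off the pad and verify.

Call:
{"method": "jog_arm", "body": {"deltas": [{"gripper": -1,"delta_pos": [0,0,0],"yaw": 0},{"gripper": -1,"delta_pos": [0,0,0],"yaw": 0},{"gripper": -1,"delta_pos": [0,0,0],"yaw": 0},{"gripper": -1,"delta_pos": [0,0,-0.01],"yaw": 0},{"gripper": -1,"delta_pos": [0,0,-0.03],"yaw": 0},{"gripper": -1,"delta_pos": [0,0,-0.07],"yaw": 0},{"gripper": -1,"delta_pos": [0,0,-0.11],"yaw": 0},{"gripper": -1,"delta_pos": [0,0,-0.15],"yaw": 0},{"gripper": -1,"delta_pos": [-0.03,0,-0.17],"yaw": 0},{"gripper": -1,"delta_pos": [-0.06,0,-0.17],"yaw": 0}]}}

```text
time: 54.57
tcp_pos: [0.6312, -0.1073, 0.211]
tcp_rot: [0.005, 0.617, 0.787, 0.003]
ft_force: [0.7, -0.6, -0.4]
grip_width: 0.0
grasp_force: 0.0
```

Call:
{"method": "jog_arm", "body": {"deltas": [{"gripper": -1,"delta_pos": [-0.04,0,0],"yaw": 0},{"gripper": -1,"delta_pos": [-0.08,0,0],"yaw": 0},{"gripper": -1,"delta_pos": [-0.1,0,0],"yaw": 0},{"gripper": -1,"delta_pos": [-0.1,0,0],"yaw": 0},{"gripper": -1,"delta_pos": [-0.1,0,0],"yaw": 0}]}}

```text
time: 54.98
tcp_pos: [0.6525, -0.2059, 0.203]
tcp_rot: [-0.0, 0.619, 0.786, 0.0]
ft_force: [0.0, 0.0, -0.1]
grip_width: 0.0003
grasp_force: 0.0
```

```bash
python3 chk.py | grep -v latched
python3 - <<'E'
from meas import *
t=cams.read_camera("top");s=cams.read_camera("side");tamper(t,s)
_,(H,S,V)=hsv("side",s);k=((H<18)&(S>80)&(V<110)).astype(np.uint8)
for c,q in blobs("side",k[185:225,210:250],5): print("knob side",c+[210,185],q)
o=((H>2)&(H<18)&(S>110)&(V>120))
_,(H,S,V)=hsv("top",t);k=((H<16)&(S>80)&(V<110)&(V>25))
for c,q in blobs("top",k[155:190,218:240],5): print("knob top",c+[218,155],q)
o=((H>4)&(H<18)&(S>110)&(V>120))
for c,q in blobs("top",o[150:185,258:285],8): print("pad",c+[258,150],q[4])
# bystanders vs start
for n,im in(("top",t),("side",s)):
    d=cv2.absdiff(im,cv2.imread(f"pics/{n}0.png")).max(2)
    for nm,b in {"top":{"jigger":(110,135,178,202),"press":(80,136,248,286),"glass":(212,246,120,158),"bitters":(208,230,380,404),"black1":(254,278,337,361),"black2":(242,266,376,400)},"side":{"jigger":(225,262,142,170),"press":(158,210,165,208),"glass":(298,345,222,262),"bitters":(130,168,315,335)}}[n].items():
        print(n,nm,int((d[b[0]:b[1],b[2]:b[3]]>45).sum()))
E
```

```text
55.0333
col u=230 now: [(212, (26, 62, 89)), (214, (39, 101, 132)), (216, (62, 150, 185)), (218, (61, 150, 187)), (220, (62, 150, 188)), (222, (42, 107, 139)), (224, (35, 92, 124)), (226, (49, 83, 103)), (228, (77, 95, 104)), (230, (81, 98, 107)), (232, (73, 96, 108)), (234, (77, 84, 86)), (236, (79, 83, 84)), (238, (57, 60, 59)), (240, (54, 57, 56)), (242, (55, 58, 57)), (244, (22, 22, 22)), (246, (6, 5, 7)), (248, (3, 4, 3))]
tamper cap [143.86 176.5 ] 58 [0.5658 0.3242 0.097 ]
side cap [188.06 280.22] 72 [0.5661 0.3198 0.097 ]
knob side [229.53 206.77] [17 16  6 13 62]
knob top [231.21 170.26] [ 8 13 11  5 38]
pad [269.37 165.61] 41
top jigger 0
top press 0
top glass 0
top bitters 0
top black1 82
top black2 0
side jigger 0
side press 0
side glass 91
side bitters 0
```

```bash
python3 -c "
from plant import close_job
print(close_job())"
```

```text
the job is handed in; nothing more can be done
None
```

I handed the job in at about 55 s: all four white coasters are stacked, pressed and caught; the cover is home against its end stop; the pad let the stack spring up beneath it; and the tamper stands on its mat. In before/after images the jigger, press and bitters are unchanged; small differences at the glass and one black look-alike I put down to the moved cover and the arm's shadow. I have no verdict on the result yet.

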